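Load a test coupon from the magazine and ratchet it under the reading head

ROBOT

A 7-joint arm with a two-finger parallel gripper is mounted at the origin on a cart in front of the work surface, level with it; the furniture and walls round the work are solid. World frame = base frame: x ahead of the robot, y to its left, z up, the work surface at z = 0. Lengths are in m, angles in rad, forces in N, time in s.
With the tool pointing down it reaches from about 0.4 to 0.875 m from the base axis. Payload 19.3 kg.
Tool frame: the origin (TCP) lies midway between the tips of the shut fingers; the grasp point (between the pads) lies bot.hold_point_z behind it (bot.hold_point_z is the distance from the TCP to the grasp point, in m); z points along the fingers, y is the line along which they close (so a half turn about z gives the same grasp; the last joint's range is limited). The gripper opens to 85 mm and grips with 20 to 120 N. Pads are 22 mm wide; open, the fingers measure 114 mm over their backs; the gripper's body (76 mm by 85 mm) begins 54 mm behind the grasp point. The pads swing forward as they close: fully open they stand 13 mm farther back than shut.
Start: joints at [-1.334, 0.521, -0.036, 1.599, 0.021, 1.021, -0.113], TCP at [0.189, 0.596, 0.197] pointing down, gripper open.
Joint ranges: [-2.91, 2.91], [-0.3, 2.13], [-1.5, 1.42], [0.17, 2.43], [-1.26, 4.41], [0.16, 1.93], [-2.52, 2.52]. Speed limits (rad/s): [1.89, 1.89, 2.39, 2.39, 3.01, 3.01, 3.01].

INTERFACE

Orientations are given as a rotation vector (axis times angle).
In Python, from station import bot gives the robot as it stands. The module is installed in compiled form; this text tells all that it offers.
- The arm moves only by the tool move_arm, never from a script. Its argument "targets" is a list of rows, each an object with "dr": the turn, a rotation vector about the tool's x, y, z in rad, a list of three; "delta_pos": the shift along the tool's x, y, z in m, a list of three; "jaw": the closure, from 0 (fully open) to 1 (shut). In form: [{"dr": [wx, wy, wz], "delta_pos": [tx, ty, tz], "jaw": jaw}, ...]. A call has 1 to 5 rows; each row is the pose to reach, as a shift and turn from the pose commanded when the call began, along the tool's axes at that moment; what a row does not reach only later rows make up. A row lasts 1/8 s, in which the tool goes at most 62.5 mm and 10.7 degrees, less where a joint would pass 70% of its speed; a pose out of reach is approached as far as the arm can. A call with a gripper value outside its range is refused whole. The fingers move at their own pace and stop on an object; the grip force is fixed at half the most. Time passes only in rows, so rows that repeat a pose let the fingers close. It gives the time, the measured TCP pose, the force, the opening and the grip force at its end, in the units of the state.
- bot.observe(): the state, without advancing time (a new reading comes with each control period).
- bot.get_image(name): name is "scene" or "top" or "wrist"; returns the picture (420x560x3 uint8, red, green, blue); there is no depth.
- bot.camera_info(name): a dict with "vertical_fov" (degrees; the focal length in pixels is half the picture's height over the tangent of half this angle, whatever the lens; pixels are square), "cx", "cy" (the principal point, pixels), "distortion" ([k1, k2, p1, p2, k3] as OpenCV has them; the pictures are not rectified), "R" (3x3) and "t" (3): a world point X has camera coordinates R X + t. Camera axes: x right, y down, z forward; pixel columns grow to the right and rows downward; lengths in m; the calibration is good to about 2 mm. A picture is of the moment at which its call begins: read the wrist's pose just before it. camera_info takes no time and is no camera call; for the wrist camera it gives the pose at the moment of the call.
- bot.close_job(): hands the job in; it is judged then, once.
Trained networks look in the newest picture that a camera, given by its name, has taken for a name from the list of things; names that differ only in an ending like _2 or _b are one class to them, and where a whole thing is asked for, a point or a joint stands for the part that bears it (a point fixed in the world has none). Each returns a list of dicts, best first, with "p" (0 to 1); they miss things now and then, are a little off and sometimes report something else, mostly with a low value. They report only what shows in the picture. A call takes as long as a camera call.
- bot.boxes_of(camera, target): "pixel" ([column, row] in pixels, amid what is visible of it).
The state is a dict: "t": time; "joint_pos": joint angles; "joint_velocities": joint speeds; "effort": joint torques, N m; "eef_pos": TCP position; "ee_rot": TCP orientation; "force": force on the tool from outside, world axes, zero at the start; "moment": the same for the moment, N m; "finger_gap": finger opening in m; "finger_force": force on a finger pad.
Only numpy, scipy, OpenCV 4.12 (cv2) and the standard library are available. Lean on these libraries where they do the work, as an engineer would, in place of code of your own. Each camera call takes 0.05 s, during which the arm holds its last target. There are 200 camera calls.

TASK

Draw the lowest metal coupon out of the upright magazine and lay it flat in the empty nest of the sample changer's turntable. Then pump the changer's lever back and forth, one notch a stroke, until the nest with the coupon stands squarely under the reading head (it cannot be turned back), and let go. Turn the table only with its lever, leave the other coupons in the magazine, and do not disturb the vials and bottles.

Things in the scene. Friction and masses are not known exactly. Their poses are not given: they have to be found in the camera images.
- changer: Fixed manual sample changer; position and yaw vary. Origin: centre of the underside of its round grey base (260 mm across, 10 mm thick), on the turntable's vertical axis; -x faces the robot. Turntable: aluminium disc 200 mm across its 12 saw teeth, top 36 mm above the bench. Two pawls at the rim reach 36 mm up and 136 mm from the axis.
- nest (a point): Centre of the nest's floor, 50 mm above the bench, 50 mm from the turntable's axis; turns with it. A coupon lies there flat, long side along the radius: y axis inward to the axis, z up. Floor: a bar 22 mm wide, 14 mm above the disc. End stops 28 mm wide, 82 mm apart inside; at mid-length one lug 8 mm long on each side, 41 mm apart inside; all rise 6 mm above the floor.
- turntable (a joint): Turn of the table, rad, growing anticlockwise from above; 0 = nest squarely under the head. Starts at -1.95 to -1.3, nest on the robot's side. Ratchet: turns only anticlockwise, stiff (0.8 N m), one notch is 0.524 rad (30 deg). A full working stroke ends within 0.03 rad of a whole number of notches from 0; the first stroke may move it less than a notch.
- lever (a joint): Swing of the lever about the turntable's axis, rad: 0 at rest stop, 0.873 at end of working stroke (anticlockwise from above); post then at 85 and 135 degrees from the changer's x axis. A working stroke turns the table once the pawl meets a tooth; swung back below 0.33, the pawl drops behind the next tooth, the table staying. Stays where left. About 8 N at the post. Starts at 0 to 0.5.
- lever_grip (a point): Point on the axis of the lever's upright black post, 85 mm above the bench, 150 mm from the turntable's axis. Post 16 mm in diameter, from 25 to 104 mm above the bench, free to be gripped or pushed.
- magazine: Fixed upright aluminium shaft with a stack of coupons; position and yaw vary. Origin: underside centre below the stack; front is -x. Floor 50 mm above the bench; shaft 87 (x) by 46 mm (y), top 145 mm up. Grey foot plate from x = -38 to 62 mm, 60 mm wide, 8 mm high.
- coupon_1: The lowest coupon: flat steel-grey plate 76 (x) x 36 (y) x 8 mm, about 60 g (40 to 85 g), origin at the centre of its underside. It starts on the magazine floor, pushed 33.5 mm forward, so that its front end stands 28 mm out of the gate.
- coupon_2: Second coupon of the stack, same size; comes to lie on the magazine floor once the lowest is drawn.
- coupon_3: Third coupon of the stack, same size.
- coupon_4: Top coupon of the stack, same size.
- vial_a: Bystander: capped vial, 27 mm in diameter, 61 mm tall, behind the lever; origin at its foot.
- small_bottle: Bystander: white bottle, 45 mm in diameter, 90 mm tall, behind the changer; origin at its foot.
- tall_bottle: Bystander: bottle, 55 mm in diameter, 113 mm tall, to the right of the coupon's protruding end; origin at its foot.
- vial_b: Bystander: capped vial, 27 mm in diameter, 61 mm tall, standing by itself farther right; origin at its foot.
- head_window (a point): Centre of the round window under the changer's reading head, 72 mm above the bench, 62 mm from the turntable's axis on its right (changer's -y). The head, a grey block 50 mm wide on a column, overhangs the table from 42 to 133 mm right of the axis, underside 81 mm and top 126 mm up.
- slot (a point): Foot of the gate in the magazine's front wall: on its outer face, 43.5 mm before the magazine's origin, at floor height (50 mm). Axes as the magazine's. The gate is 12 mm high; the lowest coupon is drawn straight out of it along -x. A floor tongue 14 mm wide reaches 24 mm out under the coupon.

How it is judged:
By the outcome, as a careful person would: the job done as asked, in the order asked, and still so for the second after the job is handed in, with the robot touching nothing.
It also fails if it takes over 54 s, if anything falls off the work surface, if the arm or the gripper's body presses on something with over 40 N, if the wrist force passes 120 N, or if a joint passes its speed limit or range.

## Working session

There is one attempt and no reset: what is moved stays moved. The work goes in short steps, Python scripts to look and compute and a tool call to move; the robot and the scene stay as the last step left them, time stands still between calls to the robot, and variables do not carry over. Pictures are saved under pics/ and viewed, at most 10 in all, crops included, and the job is handed in when it is done.

Besides the shell and the picture viewer there is one more tool, called after "Request:" as name([rows], argument=value, ...), one row to a line, values as JSON. move_arm: Moves the arm, as the interface text tells. Its arguments: {"type":"object","properties":{"targets":{"type":"array","items":{"type":"object","properties":{"dr":{"type":"array","items":{"type":"number"}},"delta_pos":{"type":"array","items":{"type":"number"}},"jaw":{"type":"number"}}}}},"required":["targets"]}

```bash
mkdir -p pics
cat > h.py <<'E'
import numpy as np, cv2
from scipy.spatial.transform import Rotation as Ro
from station import bot
def cam(n):
    c=bot.camera_info(n); f=210/np.tan(np.radians(c['vertical_fov']/2))
    return np.array([[f,0,c['cx']],[0,f,c['cy']],[0,0,1]]),np.array(c['distortion'],float),np.array(c['R']),np.array(c['t'])
def ray(n,px,z):
    K,D,R,t=cam(n); u=cv2.undistortPoints(np.array([[px]],float),K,D)[0,0]
    d=R.T@np.array([u[0],u[1],1]); o=-R.T@t
    return o+d*(z-o[2])/d[2]
def proj(n,X):
    K,D,R,t=cam(n); return cv2.projectPoints(np.array(X,float).reshape(-1,3),cv2.Rodrigues(R)[0],t,K,D)[0][:,0]
def save(n,name):
    im=bot.get_image(n); cv2.imwrite('pics/'+name+'.png',im[:,:,::-1]); return im
E
python3 - <<'E'
from h import *
s=bot.observe(); print({k:np.round(v,3) for k,v in s.items()}, bot.hold_point_z)
for n in ['top','scene']:
    save(n,n+'0')
    K,D,R,t=cam(n); print(n,K[0,0],(-R.T@t).round(3),D)
    for g in (['changer','nest','lever_grip','magazine','coupon_1','vial_a','small_bottle','tall_bottle','head_window','slot','turntable','lever'] ):
        print(g,[(np.round(b['pixel'],1).tolist(),round(b['p'],2)) for b in bot.boxes_of(n,g)[:3]])
print(bot.observe()['t'])
E
```

```text
{'t': np.float64(0.0), 'joint_pos': array([-1.334,  0.522, -0.036,  1.6  ,  0.021,  1.021, -0.113]), 'joint_velocities': array([ 0.001,  0.001, -0.002, -0.   , -0.001, -0.001, -0.001]), 'effort': array([ 2.0000e-03, -9.2709e+01,  1.9800e+00, -3.6995e+01,  1.8000e-02,
        8.0000e-03,  0.0000e+00]), 'eef_pos': array([0.189, 0.595, 0.196]), 'ee_rot': array([-4.800e-01, -3.105e+00,  2.000e-03]), 'force': array([ 0.116,  0.027, -0.139]), 'moment': array([ 0.052, -0.031, -0.005]), 'finger_force': np.float64(0.0), 'finger_gap': np.float64(0.086)} 0.0187
top 538.1912295392729 [ 0.333 -0.002  1.433] [-0.01925833  0.          0.          0.          0.        ]
changer [([214.6, 210.2], 0.96)]
nest [([205.9, 208.6], 0.66)]
lever_grip [([164.3, 207.0], 0.56)]
magazine [([319.3, 194.1], 0.97)]
coupon_1 [([315.2, 222.7], 0.53)]
vial_a [([158.8, 156.7], 0.59), ([415.2, 272.0], 0.58), ([324.7, 199.7], 0.24)]
small_bottle [([214.6, 147.5], 0.66)]
tall_bottle [([354.1, 238.1], 0.73), ([164.3, 206.7], 0.59)]
head_window [([210.8, 212.6], 0.86)]
slot [([316.4, 197.3], 0.64)]
turntable [([205.4, 210.5], 0.81), ([416.2, 271.7], 0.57)]
lever [([161.8, 209.0], 0.85)]
scene 511.91794367215255 [-0.39  -0.645  0.981] [-0.1738676  0.         0.         0.         0.       ]
changer [([218.2, 206.1], 0.76), ([314.0, 258.1], 0.33)]
nest [([211.3, 200.3], 0.87)]
lever_grip [([184.9, 177.2], 0.7)]
magazine [([305.5, 216.9], 0.76), ([217.3, 205.9], 0.36)]
coupon_1 [([288.2, 231.8], 0.42)]
vial_a [([257.1, 168.5], 0.64), ([212.9, 162.7], 0.63), ([349.7, 308.2], 0.59)]
small_bottle [([254.2, 167.7], 0.89), ([287.2, 233.4], 0.69)]
tall_bottle []
head_window [([217.2, 204.7], 0.97)]
slot [([307.4, 219.5], 0.94)]
turntable [([210.4, 200.8], 0.61)]
lever [([185.2, 182.5], 0.65)]
1.3
```

Run:
```python
import cv2
im=cv2.imread('pics/top0.png'); cv2.imwrite('pics/top0c.png',cv2.resize(im[130:290,130:380],None,fx=3.2,fy=3.2,interpolation=cv2.INTER_CUBIC))
im=cv2.imread('pics/scene0.png'); cv2.imwrite('pics/scene0c.png',cv2.resize(im[140:320,150:380],None,fx=3.3,fy=3.3,interpolation=cv2.INTER_CUBIC))
```

```text
(no output)
```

View pics/top0c.png

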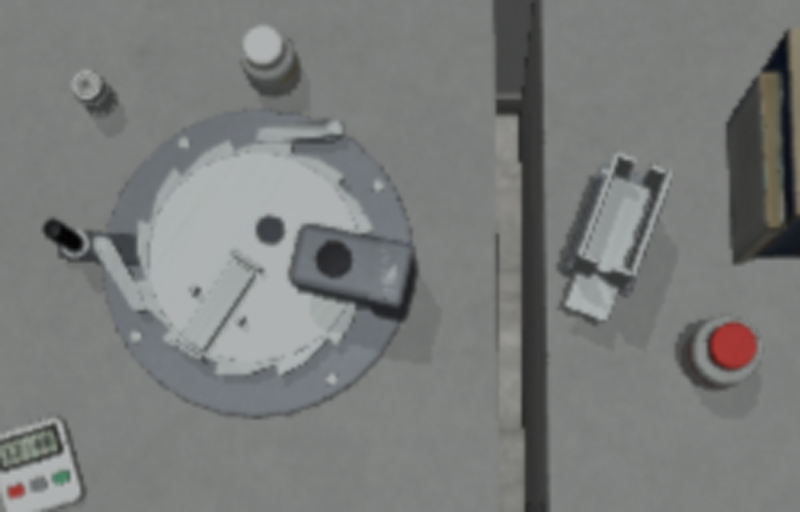

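View pics/scene0c.png

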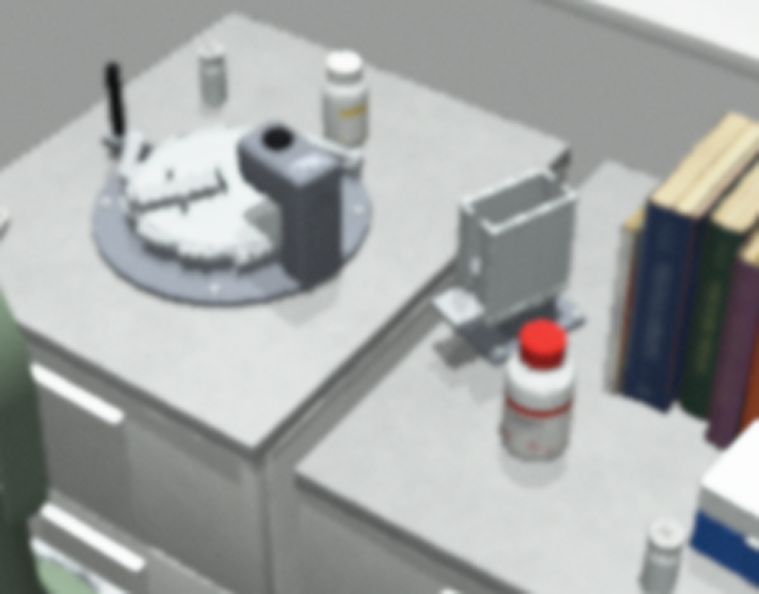

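Run:
```python
from h import *
c=lambda x,y:(130+x/3.2,130+y/3.2)
for nm,p,z in [('base',c(259,263),.01),('nest in',c(247,262),.056),('nest out',c(191,349),.056),('headmark',c(334,259),.126),('post top',c(52,228),.104),('cpn fl',c(563,308),.058),('cpn fr',c(603,322),.058),('mag bl',c(620,153),.145),('mag br',c(672,170),.145),('mag fr',c(634,282),.145),('mag fl',c(578,268),.145),('tall',c(733,345),.113),('viala',c(86,83),.061),('small',c(263,45),.09),('vialb',(415,272),.06),('tooth l',c(138,250),.036),('tooth r',c(370,250),.036),('hub',c(270,230),.04)]:
    print(nm,ray('top',p,z)[:2].round(4))
# base ellipse fit from dark-bluish grey
im=bot.get_image('top').astype(int)
d=im[:,:,2]-im[:,:,0]
m=((d>4)).astype(np.uint8); m[:, :155]=0; m[:,265:]=0; m[:150]=0; m[270:]=0
print(np.percentile(d,[5,50,90,99]), m.sum())
cs=max(cv2.findContours(m,0,1)[0],key=cv2.contourArea)
h=cv2.convexHull(cs); print(cv2.boundingRect(h),cv2.fitEllipse(h))
print(im[240,178],im[258,215],im[280,215],im[200,210])
print(cam('wrist')[0], bot.camera_info('wrist'))
```

```text
base [0.5394 0.175 ]
nest in [0.5336 0.179 ]
nest out [0.4635 0.223 ]
headmark [0.5253 0.1032]
post top [0.5545 0.3256]
cpn fl [ 0.4943 -0.0755]
cpn fr [ 0.4827 -0.1074]
mag bl [ 0.6028 -0.1161]
mag br [ 0.5893 -0.1555]
mag fr [ 0.5034 -0.1247]
mag fl [ 0.5144 -0.0826]
tall [ 0.4582 -0.203 ]
viala [0.6817 0.312 ]
small [0.7047 0.1641]
vialb [ 0.3751 -0.3509]
tooth l [0.5471 0.2712]
tooth r [0.5458 0.0809]
hub [0.5623 0.1626]
[-5.  0.  1.  9.] 4653
(155, 164, 104, 96) ((208.89442443847656, 211.52638244628906), (94.53903198242188, 99.98451232910156), 87.608154296875)
[115 121 126] [110 115 120] [128 130 128] [ 96  99 102]
[[330.45329646   0.         276.76507323]
 [  0.         330.45329646 214.20507784]
 [  0.           0.           1.        ]] {'vertical_fov': 64.87115861270276, 'cx': 276.76507323405957, 'cy': 214.20507784013697, 'distortion': array([-0.00915449,  0.        ,  0.        ,  0.        ,  0.        ]), 'R': array([[ 3.01636100e-01,  9.53423052e-01, -3.84487706e-04],
       [ 9.11681384e-01, -2.88312151e-01,  2.92768095e-01],
       [ 2.79020998e-01, -8.86599565e-02, -9.56183400e-01]]), 't': array([-0.62614068, -0.03805332,  0.37992022])}
```

Request:
move_arm([
  {"delta_pos": [-0.05,-0.036,-0.02],"dr": [0,0,0],"jaw": 0.3},
  {"delta_pos": [-0.1,-0.073,-0.04],"dr": [0,0,0],"jaw": 0.3},
  {"delta_pos": [-0.15,-0.11,-0.053],"dr": [0,0,0],"jaw": 0.3},
  {"delta_pos": [-0.2,-0.147,-0.053],"dr": [0,0,0],"jaw": 0.3},
  {"delta_pos": [-0.25,-0.184,-0.053],"dr": [0,0,0],"jaw": 0.3},
])

```text
t: 1.98
eef_pos: [0.3694, 0.3476, 0.2503]
ee_rot: [0.48, 3.104, 0.001]
force: [1.2, 2.0, 0.7]
finger_gap: 0.0596
finger_force: 0.0
```

Request:
move_arm([
  {"delta_pos": [-0.05,-0.037,0],"dr": [0,0,0],"jaw": 0.3},
  {"delta_pos": [-0.1,-0.074,0],"dr": [0,0,0],"jaw": 0.3},
  {"delta_pos": [-0.134,-0.098,0],"dr": [0,0,0],"jaw": 0.3},
  {"delta_pos": [-0.134,-0.098,0],"dr": [0,0,0],"jaw": 0.3},
  {"delta_pos": [-0.134,-0.098,0],"dr": [0,0,0],"jaw": 0.3},
])

```text
t: 2.6
eef_pos: [0.4663, 0.2158, 0.2498]
ee_rot: [-0.48, -3.105, -0.0]
force: [0.3, -0.5, -0.2]
finger_gap: 0.06
finger_force: 0.0
```

Run:
```python
from h import *
im=save('wrist','w1')
np.savez('w1.npz',*cam('wrist'))
s=bot.observe(); print(s['t'],s['eef_pos'],s['ee_rot'],s['finger_gap'],s['joint_pos'].round(2),s['force'].round(2))
```

```text
2.65 [0.46599958 0.21617836 0.24976668] [-4.78279012e-01 -3.10467745e+00 -3.20560903e-04] 0.059741247309496565 [-0.65  0.29  0.13  1.83 -0.04  1.03  0.76] [-0.12  1.05 -0.11]
```

View pics/w1.png

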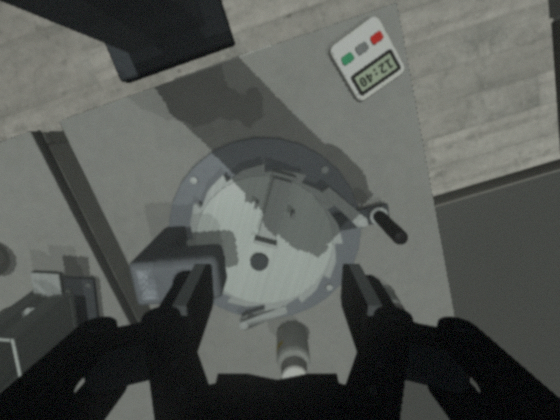

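```bash
cat >> h.py <<'E'
def rect(im,cm,cx,cy,z,half,n):
    K,D,R,t=cm; g=np.linspace(half,-half,n)
    Y,X=np.meshgrid(cy+g,cx+g)   # rows: x decreasing, cols: y decreasing
    P=np.stack([X,Y,np.full_like(X,z)],-1).reshape(-1,3)
    p=cv2.projectPoints(P,cv2.Rodrigues(R)[0],t,K,D)[0].reshape(n,n,2).astype(np.float32)
    return cv2.remap(im,p[...,0],p[...,1],cv2.INTER_CUBIC)
E
python3 - <<'E'
from h import *
a=np.load('w1.npz'); cw=[a[k] for k in a]
w=cv2.imread('pics/w1.png'); t=cv2.imread('pics/top0.png')
A=rect(t,cam('top'),.541,.176,.05,.13,400); B=rect(w,cw,.541,.176,.05,.13,400)
B=cv2.convertScaleAbs(B,alpha=1.7)
cv2.imwrite('pics/r1.png',np.hstack([A,B]))
# bolts at z=.01
for nm,im,cm in [('top',t,cam('top')),('w',w,cw)]:
    r=rect(im,cm,.541,.176,.01,.14,560).astype(np.float32).mean(2)  #0.5mm/px
    hp=r-cv2.GaussianBlur(r,(0,0),8)
    hp=cv2.GaussianBlur(hp,(0,0),2)
    g=np.linspace(.14,-.14,560); X,Y=np.meshgrid(g,g,indexing='ij'); rad=np.hypot(X,Y)
    hp[(rad<.108)|(rad>.125)]=-9
    for i in range(6):
        _,v,_,l=cv2.minMaxLoc(hp); x,y=g[l[1]],g[l[0]]
        print(nm,round(v,1),round(.541+x,4),round(.176+y,4),round(np.degrees(np.arctan2(y,x)),1),round(np.hypot(x,y),4)); cv2.circle(hp,l,14,-9,-1)
E
```

```text
top 32.1 0.4801 0.2769 121.1 0.1179
top 30.7 0.4431 0.1146 -147.9 0.1156
top 30.1 0.6059 0.0776 -56.6 0.1179
top 29.1 0.6429 0.2399 32.1 0.1203
top 27.9 0.6504 0.1327 -21.6 0.1177
top 24.5 0.5538 0.299 84.1 0.1236
w 26.3 0.4401 0.1141 -148.5 0.1184
w 22.2 0.5568 0.297 82.6 0.122
w 21.6 0.6419 0.2399 32.3 0.1194
w 15.6 0.5548 0.063 -83.0 0.1138
w 15.3 0.5974 0.0836 -58.6 0.1082
w 14.6 0.4786 0.2779 121.5 0.1195
```

View pics/r1.png

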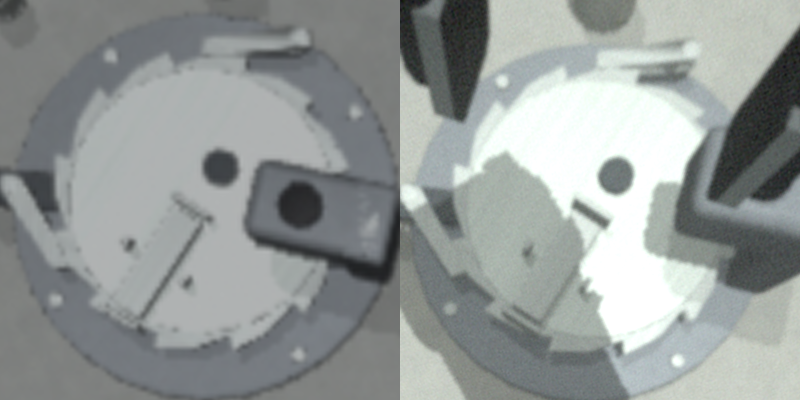

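```bash
cat >> h.py <<'E'
def tool(xang,tilt):
    "tool x toward world angle xang (deg), then tilted by tilt deg so that z leans to -x"
    a=np.radians(xang); x=np.array([np.cos(a),np.sin(a),0]); z=np.array([0,0,-1.]); y=np.cross(z,x)
    return np.stack([x,y,z],1)@Ro.from_euler('y',-tilt,degrees=True).as_matrix()
def delta(Rt,pt,R0=None,p0=None):
    s=bot.observe()
    if R0 is None: R0=Ro.from_rotvec(s['ee_rot']).as_matrix()
    if p0 is None: p0=s['eef_pos']
    dp=R0.T@(np.array(pt)-p0); dr=Ro.from_matrix(R0.T@Rt).as_rotvec()
    return dp.round(4).tolist(),dr.round(4).tolist()
E
python3 - <<'E'
from h import *
print(delta(tool(160,30),[.44,-.076,.22]))
Rt=tool(160,30); p=np.array([.5004,-.0985,.0453]); print(p-.1*Rt[:,2])
E
```

```text
([-0.0631, -0.2865, 0.0297], [0.0115, -0.5238, 0.0423])
[ 0.45341537 -0.08139899  0.13190254]
```

Request:
move_arm([
  {"delta_pos": [0.0,-0.06,0.0],"dr": [0.0,-0.05,0.01],"jaw": 0.3},
  {"delta_pos": [-0.01,-0.12,0.0],"dr": [0.0,-0.17,0.02],"jaw": 0.3},
  {"delta_pos": [-0.03,-0.18,0.0],"dr": [0.005,-0.29,0.03],"jaw": 0.3},
  {"delta_pos": [-0.045,-0.24,0.01],"dr": [0.01,-0.41,0.04],"jaw": 0.3},
  {"delta_pos": [-0.063,-0.286,0.03],"dr": [0.0115,-0.524,0.042],"jaw": 0.3},
])

```text
t: 3.28
eef_pos: [0.4389, -0.0433, 0.2366]
ee_rot: [0.472, 2.657, -0.119]
force: [1.5, 1.6, 1.4]
finger_gap: 0.0601
finger_force: 0.0
```

Run:
```python
from h import *
s=bot.observe(); print(s['eef_pos'].round(4),s['joint_pos'].round(2), delta(tool(160,30),[.4534,-.0814,.132]))
```

```text
[ 0.4389 -0.0433  0.2366] [-0.39 -0.05  0.13  2.37  0.55  0.52  0.52] ([0.0214, -0.0299, 0.1061], [-0.0091, -0.0746, -0.0004])
```

Request:
move_arm([
  {"delta_pos": [0.011,-0.015,0.05],"dr": [-0.009,-0.075,0],"jaw": 0.3},
  {"delta_pos": [0.0214,-0.03,0.1],"dr": [-0.009,-0.075,0],"jaw": 0.3},
  {"delta_pos": [0.0214,-0.03,0.106],"dr": [-0.009,-0.075,0],"jaw": 0.3},
  {"delta_pos": [0.0214,-0.03,0.106],"dr": [-0.009,-0.075,0],"jaw": 0.3},
])

```text
t: 3.78
eef_pos: [0.4124, -0.0908, 0.1559]
ee_rot: [0.394, 2.763, -0.412]
force: [0.6, -0.7, -0.8]
finger_gap: 0.0597
finger_force: 0.0
```

Run:
```python
from h import *
im=save('wrist','w2'); cw=cam('wrist'); np.savez('w2.npz',*cw)
s=bot.observe(); print(s['t'],s['eef_pos'].round(4),s['joint_pos'].round(2),(-cw[2].T@cw[3]).round(3))
t=bot.get_image('top')[:,:,::-1].copy()
A=rect(cv2.imread('pics/top0.png'),cam('top'),.52,-.11,.058,.08,400); B=rect(im[:,:,::-1].copy(),cw,.52,-.11,.058,.08,400)
cv2.imwrite('pics/r2.png',np.hstack([A,B])); 
print('d',delta(tool(160,30),[.5004,-.0985,.0453]))
```

```text
3.825 [ 0.4105 -0.0913  0.1526] [ 0.29  0.21 -0.62  2.4   0.98  0.65  0.16] [ 0.296 -0.016  0.288]
d ([-0.0462, 0.0472, 0.1245], [-0.2053, -0.1601, 0.1196])
```

View pics/r2.png

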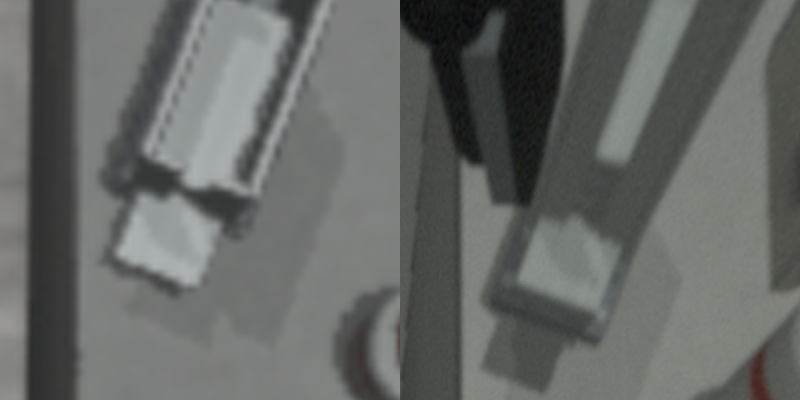

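Run:
```python
from h import *
s=bot.observe(); print(s['t'],s['eef_pos'].round(4),s['joint_pos'].round(2),s['joint_velocities'].round(2))
Rt=tool(160,30); p=np.array([.5025,-.0965,.0453])-.055*Rt[:,2]; print(p,delta(Rt,p))
```

```text
3.875 [ 0.4107 -0.0916  0.1538] [ 0.28  0.21 -0.61  2.4   0.97  0.64  0.16] [-0.13 -0.09  0.2  -0.02 -0.12 -0.06  0.1 ]
[ 0.47665845 -0.08709445  0.0929314 ] ([-0.0383, 0.039, 0.0712], [-0.2053, -0.1601, 0.1196])
```

Request:
move_arm([
  {"delta_pos": [-0.038,0.039,0.071],"dr": [-0.205,-0.16,0.12],"jaw": 0.3},
  {"delta_pos": [-0.038,0.039,0.071],"dr": [-0.205,-0.16,0.12],"jaw": 0.3},
  {"delta_pos": [-0.038,0.039,0.071],"dr": [-0.205,-0.16,0.12],"jaw": 0.3},
  {"delta_pos": [-0.038,0.039,0.071],"dr": [-0.205,-0.16,0.12],"jaw": 0.3},
])

```text
t: 4.38
eef_pos: [0.459, -0.0921, 0.0779]
ee_rot: [0.387, 2.688, -0.247]
force: [-0.6, -0.6, -2.0]
finger_gap: 0.0595
finger_force: 0.0
```

Run:
```python
from h import *
s=bot.observe(); print(s['t'],s['eef_pos'].round(4),s['joint_pos'].round(2),s['joint_velocities'].round(2))
Rt=tool(160,30); p=np.array([.5025,-.0965,.0453])-.055*Rt[:,2]; print(p,delta(Rt,p))
```

```text
4.375 [ 0.459  -0.0921  0.0779] [ 0.83  0.72 -1.28  2.43  1.6   0.99 -0.31] [ 1.17  1.29 -1.68  0.02  0.65  1.29 -0.24]
[ 0.47665845 -0.08709445  0.0929314 ] ([-0.0206, 0.0084, -0.0081], [-0.0835, -0.0825, 0.0858])
```

Run:
```python
from h import *
print(delta(tool(160,15),[.455,-.082,.17]))
```

```text
([-0.033, -0.0021, -0.0867], [-0.0941, 0.179, 0.0742])
```

Request:
move_arm([
  {"delta_pos": [-0.015,0,-0.04],"dr": [-0.045,0.09,0.035],"jaw": 0.3},
  {"delta_pos": [-0.033,-0.002,-0.087],"dr": [-0.094,0.179,0.074],"jaw": 0.3},
  {"delta_pos": [-0.033,-0.002,-0.087],"dr": [-0.094,0.179,0.074],"jaw": 0.3},
])

```text
t: 4.75
eef_pos: [0.4558, -0.0817, 0.172]
ee_rot: [0.505, 2.839, -0.06]
force: [-0.4, -0.0, -1.5]
finger_gap: 0.0596
finger_force: 0.0
```

Run:
```python
from h import *
s=bot.observe(); print(s['t'],s['eef_pos'].round(4),s['joint_pos'].round(2),s['joint_velocities'].round(2))
print(delta(tool(160,15),[.455,-.082,.17]))
Rt=tool(160,20);o=np.array([.555,-.117,0]);X=np.array([.9397,-.342,0])
g=o-.068*X+[0,0,.054]+.008*Rt[:,2]; print(g,g-.05*Rt[:,2],delta(Rt,g-.05*Rt[:,2]))
```

```text
4.75 [ 0.4558 -0.0817  0.172 ] [ 1.12  0.52 -1.45  2.21  0.95  0.86  0.32] [ 0.33 -0.27 -0.15 -0.25 -0.85 -0.11  0.82]
([0.0011, -0.0006, 0.0017], [0.0033, -0.0009, -0.0033])
[ 0.49367155 -0.09467982  0.04648246] [ 0.47760186 -0.08883093  0.09346709] ([-0.0019, 0.0005, 0.0818], [0.0032, -0.0882, -0.0034])
```

Request:
move_arm([
  {"delta_pos": [-0.001,0,0.04],"dr": [0.003,-0.044,-0.003],"jaw": 0.3},
  {"delta_pos": [-0.002,0.0005,0.082],"dr": [0.003,-0.088,-0.003],"jaw": 0.3},
  {"delta_pos": [-0.002,0.0005,0.082],"dr": [0.003,-0.088,-0.003],"jaw": 0.3},
  {"delta_pos": [-0.002,0.0005,0.082],"dr": [0.003,-0.088,-0.003],"jaw": 0.3},
])

```text
t: 5.25
eef_pos: [0.477, -0.089, 0.0931]
ee_rot: [0.483, 2.754, -0.089]
force: [0.5, 0.1, 0.5]
finger_gap: 0.0601
finger_force: 0.0
```

Run:
```python
from h import *
s=bot.observe(); print(s['t'],s['eef_pos'].round(4),s['joint_pos'].round(2),s['joint_velocities'].round(2))
cw=cam('wrist'); im=save('wrist','w3'); np.savez('w3.npz',*cw)
X=np.array([.9397,-.342,0]);Y=np.array([.342,.9397,0]);o=np.array([.555,-.117,0])
pts=[o+a*X+b*Y+[0,0,z] for a,b,z in [(-.0715,.018,.058),(-.0715,-.018,.058),(-.0715,.018,.05),(-.0715,-.018,.05),(-.0435,-.023,.145),(-.0435,.023,.145),(-.038,.03,.008),(-.038,-.03,.008)]]
K,D,R,t=cw; q=cv2.projectPoints(np.array(pts),cv2.Rodrigues(R)[0],t,K,D)[0][:,0]; print(q.round(0).tolist())
v=im[:,:,::-1].copy()
for a in q: cv2.circle(v,tuple(int(x) for x in a),2,(0,0,255),1)
cv2.imwrite('pics/w3o.png',cv2.resize(v[60:420,80:480],(800,720))[0:600])
print(delta(tool(160,20),[.4776,-.0888,.0935]))
```

```text
5.25 [ 0.477  -0.089   0.0931] [ 0.89  0.61 -1.19  2.32  1.37  0.74 -0.07] [ 0.04 -0.   -0.02 -0.    0.02  0.   -0.02]
[[302.0, 225.0], [249.0, 225.0], [301.0, 218.0], [250.0, 218.0], [231.0, 370.0], [318.0, 371.0], [310.0, 219.0], [241.0, 219.0]]
([-0.0001, 0.0007, -0.0001], [-0.0019, 0.0014, 0.0011])
```

View pics/w3o.png

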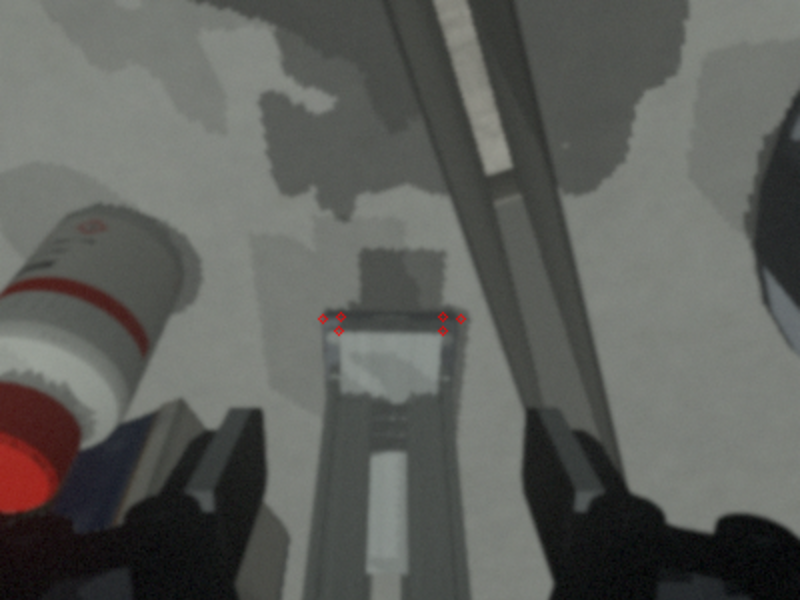

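Request:
move_arm([
  {"delta_pos": [0,0,0.025],"dr": [0,0,0],"jaw": 0.3},
  {"delta_pos": [0,0,0.05],"dr": [0,0,0],"jaw": 0.3},
  {"delta_pos": [0,0,0.05],"dr": [0,0,0],"jaw": 0.3},
])

```text
t: 5.68
eef_pos: [0.4929, -0.096, 0.045]
ee_rot: [0.487, 2.754, -0.088]
force: [0.1, 0.1, 1.3]
finger_gap: 0.0601
finger_force: 0.0
```

Request:
move_arm([
  {"delta_pos": [0,0,0],"dr": [0,0,0],"jaw": 0.8},
  {"delta_pos": [0,0,0],"dr": [0,0,0],"jaw": 0.8},
  {"delta_pos": [0,0,0],"dr": [0,0,0],"jaw": 0.8},
])

```text
t: 6.05
eef_pos: [0.4932, -0.0961, 0.0457]
ee_rot: [0.486, 2.752, -0.089]
force: [-0.8, -0.6, 0.2]
finger_gap: 0.0169
finger_force: 0.0
```

Run:
```python
from h import *
s=bot.observe(); print(s['t'],s['eef_pos'].round(4),s['joint_pos'].round(2),s['force'].round(1))
R=Ro.from_rotvec(s['ee_rot']).as_matrix(); print(R.round(3)); print((R.T@np.array([-.9397,.342,0])).round(4), (R.T@[0,0,1]).round(4))
```

```text
6.05 [ 0.4932 -0.0961  0.0457] [ 0.82  0.73 -1.09  2.31  1.56  0.76 -0.2 ] [-0.8 -0.6  0.2]
[[-0.882  0.343  0.323]
 [ 0.321  0.939 -0.119]
 [-0.344 -0.002 -0.939]]
[ 9.389e-01 -7.000e-04 -3.442e-01] [-0.3442 -0.0016 -0.9389]
```

Run:
```python
from h import *
im=save('wrist','w4'); v=im[:,:,::-1]
cv2.imwrite('pics/w4c.png',cv2.resize(v[140:420,120:440],(800,600)))
```

```text
(no output)
```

View pics/w4c.png

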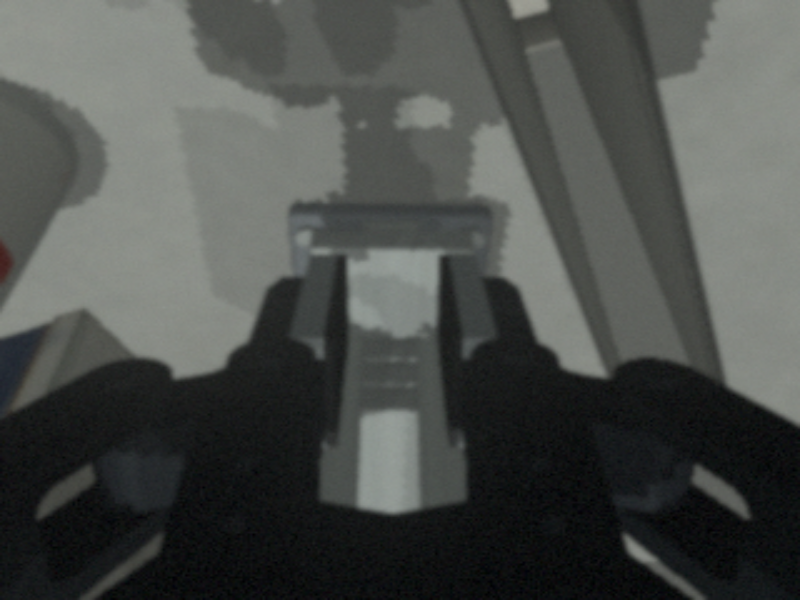

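Run:
```python
from h import *
s=bot.observe(); R=Ro.from_rotvec(s['ee_rot']).as_matrix(); p=s['eef_pos']
cw=cam('wrist'); print('cam rel tcp in tool',(R.T@(-cw[2].T@cw[3]-p)).round(4)); print('cam axes in tool\n',(cw[2]@R).round(3))
for d in [0,-.005,-.01,-.0187,-.03]:
    q=np.array([p+R@np.array([x,y,d]) for x in(-.011,.011) for y in(-.0085,.0085)]); print(d,proj('wrist',q).round(0).tolist())
X=np.array([.9397,-.342,0]);Y=np.array([.342,.9397,0]);o=np.array([.555,-.117,0])
print(proj('wrist',[o-.0715*X+.018*Y+[0,0,.058],o-.0715*X-.018*Y+[0,0,.058]]).round(0))
```

```text
cam rel tcp in tool [ 0.075   0.0012 -0.1776]
cam axes in tool
 [[ 0.     1.     0.   ]
 [-0.956  0.001 -0.293]
 [-0.293 -0.     0.956]]
0 [[260.0, 265.0], [289.0, 265.0], [260.0, 230.0], [289.0, 230.0]]
-0.005 [[260.0, 269.0], [289.0, 269.0], [259.0, 233.0], [290.0, 233.0]]
-0.01 [[259.0, 273.0], [290.0, 273.0], [259.0, 237.0], [290.0, 237.0]]
-0.0187 [[259.0, 281.0], [290.0, 281.0], [258.0, 243.0], [291.0, 243.0]]
-0.03 [[257.0, 292.0], [291.0, 292.0], [257.0, 251.0], [292.0, 251.0]]
[[311. 256.]
 [244. 256.]]
```

Request:
move_arm([
  {"delta_pos": [0,0,0],"dr": [0,0,0],"jaw": 0.3},
  {"delta_pos": [0,0,0],"dr": [0,0,0],"jaw": 0.3},
  {"delta_pos": [0,0,0.012],"dr": [0,0,0],"jaw": 0.3},
  {"delta_pos": [0,0,0.022],"dr": [0,0,0],"jaw": 0.3},
])

```text
t: 6.6
eef_pos: [0.5003, -0.0985, 0.024]
ee_rot: [0.485, 2.753, -0.088]
force: [-0.4, 0.1, 0.1]
finger_gap: 0.0596
finger_force: 0.0
```

Request:
move_arm([
  {"delta_pos": [0,0,0.006],"dr": [0,0,0],"jaw": 0.3},
  {"delta_pos": [0,0,0.012],"dr": [0,0,0],"jaw": 0.3},
  {"delta_pos": [0,0,0.012],"dr": [0,0,0],"jaw": 0.55},
  {"delta_pos": [0,0,0.012],"dr": [0,0,0],"jaw": 0.8},
  {"delta_pos": [0,0,0.012],"dr": [0,0,0],"jaw": 0.8},
])

```text
t: 7.22
eef_pos: [0.5038, -0.0998, 0.0134]
ee_rot: [0.485, 2.753, -0.088]
force: [-4.3, 1.4, 4.8]
finger_gap: 0.0339
finger_force: 59.4
```

Request:
move_arm([
  {"delta_pos": [0.0094,0,-0.0034],"dr": [0,0,0],"jaw": 0.8},
  {"delta_pos": [0.0188,0,-0.0069],"dr": [0,0,0],"jaw": 0.8},
  {"delta_pos": [0.0282,0,-0.0103],"dr": [0,0,0],"jaw": 0.8},
  {"delta_pos": [0.0282,0,-0.0103],"dr": [0,0,0],"jaw": 0.8},
])

```text
t: 7.72
eef_pos: [0.4746, -0.0891, 0.0129]
ee_rot: [0.484, 2.754, -0.088]
force: [-4.4, 0.9, 4.2]
finger_gap: 0.034
finger_force: 60.3
```

Run:
```python
from h import *
s=bot.observe(); print(s['t'],s['eef_pos'].round(4),s['joint_pos'].round(3),s['joint_velocities'].round(2),s['force'].round(1),s['finger_gap'],s['finger_force'])
print(delta(tool(160,20),[.5038-.0282,-.0998+.0103,.0134]))
```

```text
7.725 [ 0.4746 -0.0891  0.0129] [ 0.783  0.808 -1.072  2.365  1.705  0.809 -0.352] [ 0.    0.    0.01 -0.02 -0.01 -0.01  0.02] [-4.4  0.9  4.2] 0.03398013825970451 60.27341365814209
([-0.0012, 0.0, -0.0001], [-0.0013, 0.0002, 0.0011])
```

Run:
```python
from h import *
o=np.array([.555,-.117,0]);X=np.array([.9397,-.342,0])
Rt=tool(160,12); p=o-.084*X+[0,0,.054]+.045*Rt[:,2]; print(p,delta(Rt,p))
```

```text
[ 0.48485699 -0.09147195  0.00998336] ([-0.0088, 0.0013, 0.0063], [-0.0014, 0.1399, 0.001])
```

Request:
move_arm([
  {"delta_pos": [0,0,0],"dr": [0,0,0],"jaw": 0.3},
  {"delta_pos": [0,0,0],"dr": [0,0,0],"jaw": 0.3},
])

```text
t: 7.98
eef_pos: [0.4759, -0.0897, 0.013]
ee_rot: [0.486, 2.753, -0.088]
force: [0.3, -0.3, -0.0]
finger_gap: 0.0601
finger_force: 0.0
```

Request:
move_arm([
  {"delta_pos": [-0.0085,0.001,0.0065],"dr": [0,0.14,0],"jaw": 0.3},
  {"delta_pos": [-0.0085,0.001,0.0065],"dr": [0,0.14,0],"jaw": 0.3},
  {"delta_pos": [-0.0085,0.001,0.0065],"dr": [0,0.14,0],"jaw": 0.55},
  {"delta_pos": [-0.0085,0.001,0.0065],"dr": [0,0.14,0],"jaw": 0.8},
  {"delta_pos": [-0.0085,0.001,0.0065],"dr": [0,0.14,0],"jaw": 0.8},
])

```text
t: 8.6
eef_pos: [0.4856, -0.0923, 0.01]
ee_rot: [0.509, 2.888, -0.057]
force: [1.6, -2.0, 6.3]
finger_gap: 0.0345
finger_force: 58.7
```

Run:
```python
from h import *
s=bot.observe(); print(s['t'],s['eef_pos'].round(4),s['joint_pos'].round(3),s['force'].round(1),s['finger_gap'],s['finger_force'])
R=Ro.from_rotvec(s['ee_rot']).as_matrix(); print((R.T@(.028*np.array([-.9397,.342,0]))).round(4),(R.T@(.15*np.array([0,0,1]))).round(4))
```

```text
8.6 [ 0.4856 -0.0923  0.01  ] [ 0.784  0.802 -1.03   2.223  1.388  0.752 -0.006] [ 1.6 -2.   6.3] 0.034472356291615304 58.66471588611603
[ 0.0274 -0.     -0.0059] [-0.0315 -0.0003 -0.1466]
```

Request:
move_arm([
  {"delta_pos": [0.0098,0,-0.0021],"dr": [0,0,0],"jaw": 0.8},
  {"delta_pos": [0.0196,0,-0.0042],"dr": [0,0,0],"jaw": 0.8},
  {"delta_pos": [0.0294,0,-0.0063],"dr": [0,0,0],"jaw": 0.8},
  {"delta_pos": [0.0294,0,-0.0063],"dr": [0,0,0],"jaw": 0.8},
])

```text
t: 9.1
eef_pos: [0.4564, -0.0816, 0.0098]
ee_rot: [0.509, 2.89, -0.056]
force: [-1.4, 0.2, 2.5]
finger_gap: 0.0344
finger_force: 59.1
```

Request:
move_arm([
  {"delta_pos": [-0.008,0,-0.0367],"dr": [0,0,0],"jaw": 0.8},
  {"delta_pos": [-0.017,0,-0.08],"dr": [0,0,0],"jaw": 0.8},
  {"delta_pos": [-0.0252,0,-0.117],"dr": [0,0,0],"jaw": 0.8},
  {"delta_pos": [-0.0252,0,-0.117],"dr": [0,0,0],"jaw": 0.8},
])

```text
t: 9.6
eef_pos: [0.4587, -0.0823, 0.1315]
ee_rot: [0.511, 2.886, -0.057]
force: [-0.0, 0.5, -0.8]
finger_gap: 0.0344
finger_force: 59.8
```

Run:
```python
from h import *
s=bot.observe(); print(s['t'],s['eef_pos'].round(4),s['joint_pos'].round(3),s['force'].round(1),s['finger_gap'],s['finger_force'])
cw=cam('wrist'); im=save('wrist','w5'); np.savez('w5.npz',*cw)
cv2.imwrite('pics/w5c.png',cv2.resize(im[140:420,120:440,::-1],(640,560)))
```

```text
9.6 [ 0.4587 -0.0823  0.1315] [ 0.973  0.548 -1.262  2.212  0.966  0.798  0.309] [-0.   0.5 -0.8] 0.03443907944183802 59.81462359428406
```

View pics/w5c.png

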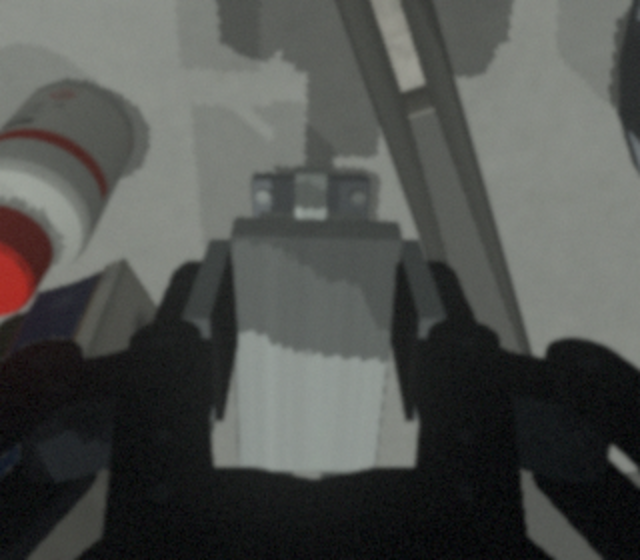

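Run:
```python
from h import *
print(delta(tool(148,12),[.46,.03,.175]),delta(tool(148,12),[.55,.17,.175]))
```

```text
([0.0264, 0.1062, -0.0518], [0.0416, 0.0027, 0.2036]) ([-0.0093, 0.2686, -0.0444], [0.0416, 0.0027, 0.2036])
```

Request:
move_arm([
  {"delta_pos": [0.01,0.02,-0.03],"dr": [0.01,0,0.04],"jaw": 0.8},
  {"delta_pos": [0.02,0.05,-0.05],"dr": [0.02,0.001,0.09],"jaw": 0.8},
  {"delta_pos": [0.026,0.09,-0.052],"dr": [0.03,0.002,0.14],"jaw": 0.8},
  {"delta_pos": [0.02,0.13,-0.05],"dr": [0.042,0.003,0.204],"jaw": 0.8},
  {"delta_pos": [0.012,0.17,-0.048],"dr": [0.042,0.003,0.204],"jaw": 0.8},
])

```text
t: 10.28
eef_pos: [0.4957, 0.0865, 0.1726]
ee_rot: [0.811, 2.828, -0.087]
force: [0.2, -1.0, 0.1]
finger_gap: 0.0345
finger_force: 59.8
```

Run:
```python
from h import *
s=bot.observe(); print(s['t'],s['eef_pos'].round(4),s['joint_pos'].round(3),s['force'].round(1),s['finger_gap'],s['finger_force'])
print(delta(tool(148,12),[.55,.17,.175]))
```

```text
10.275 [0.4957 0.0865 0.1726] [ 0.49   0.532 -1.197  2.034  0.849  1.003 -0.138] [ 0.2 -1.   0.1] 0.034494626462319385 59.759262800216675
([-0.0023, 0.0996, -0.0021], [-0.0016, -0.0021, 0.0003])
```

Request:
move_arm([
  {"delta_pos": [0,0.04,0],"dr": [0,0,0],"jaw": 0.8},
  {"delta_pos": [-0.002,0.08,-0.002],"dr": [0,0,0],"jaw": 0.8},
  {"delta_pos": [-0.002,0.099,-0.002],"dr": [0,0,0],"jaw": 0.8},
  {"delta_pos": [-0.002,0.099,-0.002],"dr": [0,0,0],"jaw": 0.8},
  {"delta_pos": [-0.002,0.099,-0.002],"dr": [0,0,0],"jaw": 0.8},
])

```text
t: 10.9
eef_pos: [0.5486, 0.1679, 0.1752]
ee_rot: [0.81, 2.828, -0.086]
force: [-0.4, -0.8, 0.4]
finger_gap: 0.0346
finger_force: 59.8
```

```bash
cat >> h.py <<'E'
C=np.array([.5425,.177])
def nestmodel(ang,C=C):
    a=np.radians(ang); e=np.array([np.cos(a),np.sin(a)]); n=np.array([-e[1],e[0]])
    P=lambda u,v,z: np.r_[C+e*u+n*v,z]
    L=[]
    for z in(.056,):
        for s in(-1,1):
            L.append([P(.05+s*.041,-.014,z),P(.05+s*.041,.014,z)])
            L.append([P(.046,s*.0205,z),P(.054,s*.0205,z)])
    L.append([P(.009,-.011,.05),P(.091,-.011,.05)]); L.append([P(.009,.011,.05),P(.091,.011,.05)])
    return np.array(L)
def overlay(v,cm,ang,C,k,off):
    K,D,R,t=cm
    for l in nestmodel(ang,C):
        q=cv2.projectPoints(l,cv2.Rodrigues(R)[0],t,K,D)[0][:,0]; q=((q-off+.5)*k-.5)
        cv2.line(v,*[tuple(int(round(z)) for z in a) for a in q],(0,0,255),1)
E
python3 - <<'E'
from h import *
s=bot.observe(); print(s['t'],s['eef_pos'].round(4),s['joint_pos'].round(3),s['joint_velocities'].round(2),s['force'].round(1))
cw=cam('wrist'); im=save('wrist','w6'); np.savez('w6.npz',*cw)
K,D,R,t=cw; q=cv2.projectPoints(np.array([[.4985,.203,.05]]),cv2.Rodrigues(R)[0],t,K,D)[0][0,0]; print(q)
x0,y0=int(q[0])-66,int(max(0,q[1]-75)); k=6
v=cv2.resize(im[y0:y0+100,x0:x0+133,::-1],None,fx=k,fy=k,interpolation=cv2.INTER_CUBIC)
v=cv2.convertScaleAbs(v,alpha=1.5); overlay(v,cw,148,C,k,np.array([x0,y0])); print(x0,y0)
cv2.imwrite('pics/w6c.png',v)
E
```

```text
10.9 [0.5486 0.1679 0.1752] [ 0.267  0.639 -1.129  1.848  0.884  1.121 -0.205] [ 0.02 -0.01 -0.   -0.   -0.   -0.    0.  ] [-0.4 -0.8  0.4]
[279.70220143 100.1642113 ]
213 25
```

View pics/w6c.png

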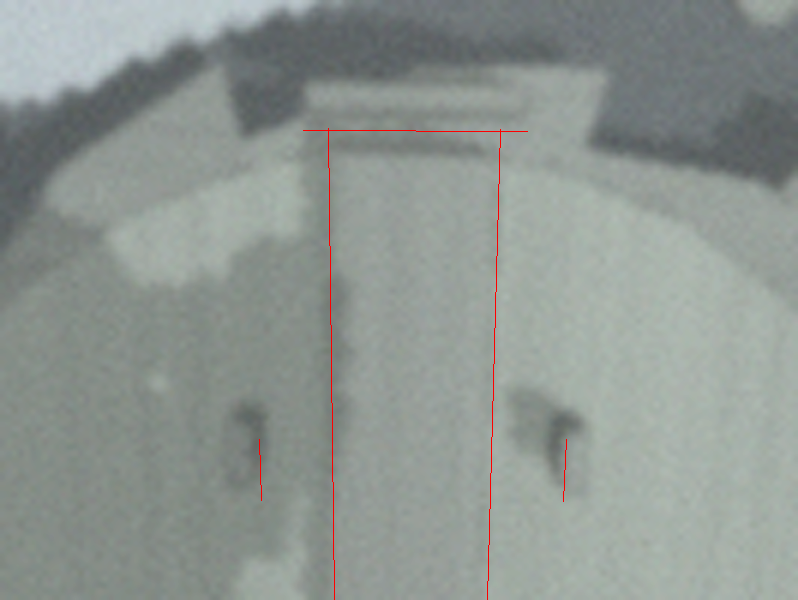

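Run:
```python
from h import *
print(delta(tool(148,12),[.4906,.2072,.16]),delta(tool(148,12),[.4906,.2072,.05]))
```

```text
([0.0719, 0.0027, 0.0007], [-0.0013, -0.002, 0.0006]) ([0.0946, 0.0029, 0.1083], [-0.0013, -0.002, 0.0006])
```

Request:
move_arm([
  {"delta_pos": [0.036,0.0015,0.0],"dr": [0,0,0],"jaw": 0.8},
  {"delta_pos": [0.072,0.0027,0.0],"dr": [0,0,0],"jaw": 0.8},
  {"delta_pos": [0.084,0.0028,0.055],"dr": [-0.001,-0.002,0],"jaw": 0.8},
  {"delta_pos": [0.0946,0.0029,0.108],"dr": [-0.001,-0.002,0],"jaw": 0.8},
  {"delta_pos": [0.0946,0.0029,0.108],"dr": [-0.001,-0.002,0],"jaw": 0.8},
])

```text
t: 11.58
eef_pos: [0.4893, 0.2067, 0.0487]
ee_rot: [0.809, 2.829, -0.089]
force: [0.3, 0.5, 1.1]
finger_gap: 0.0341
finger_force: 59.8
```

Run:
```python
from h import *
s=bot.observe(); print(s['t'],s['eef_pos'].round(4),s['joint_pos'].round(3),s['joint_velocities'].round(2),s['force'].round(1))
for z in (.02,.0135,.0098): print(z,delta(tool(148,12),[.4906,.2072,z]))
```

```text
11.575 [0.4893 0.2067 0.0487] [ 0.063  0.765 -0.99   2.029  1.108  0.953 -0.571] [ 0.03 -0.07 -0.08 -0.05 -0.07  0.04  0.06] [0.3 0.5 1.1]
0.02 ([0.0051, 0.0012, 0.0282], [-0.0034, -0.0024, 0.0019])
0.0135 ([0.0064, 0.0012, 0.0346], [-0.0034, -0.0024, 0.0019])
0.0098 ([0.0072, 0.0012, 0.0382], [-0.0034, -0.0024, 0.0019])
```

Request:
move_arm([
  {"delta_pos": [0.003,0.001,0.015],"dr": [-0.003,-0.002,0.001],"jaw": 0.8},
  {"delta_pos": [0.0051,0.001,0.028],"dr": [-0.003,-0.002,0.001],"jaw": 0.8},
  {"delta_pos": [0.0051,0.001,0.028],"dr": [-0.003,-0.002,0.001],"jaw": 0.8},
])

```text
t: 11.95
eef_pos: [0.4926, 0.2084, 0.023]
ee_rot: [0.81, 2.822, -0.081]
force: [-1.1, -0.2, -0.2]
finger_gap: 0.0343
finger_force: 59.8
```

Run:
```python
from h import *
for z in (.0135,.0098): print(z,delta(tool(148,12),[.4906,.2072,z]))
```

```text
0.0135 ([0.003, -0.0021, 0.0091], [0.0038, 0.0024, -0.0007])
0.0098 ([0.0038, -0.0021, 0.0127], [0.0038, 0.0024, -0.0007])
```

Run:
```python
from h import *
P=[];Q=[]
for i in range(5):
    s=bot.observe(); P.append(s['eef_pos']); Q.append(s['ee_rot']); bot.get_image('wrist')
P=np.array(P); print(P.round(4)); p=P.mean(0); R=Ro.from_rotvec(np.mean(Q,0)).as_matrix()
for z in (.0135,.0098): print(z,delta(tool(148,12),[.4906,.2072,z],R,p))
```

```text
[[0.4926 0.2084 0.023 ]
 [0.4927 0.2087 0.0233]
 [0.4927 0.2088 0.0235]
 [0.4927 0.2088 0.0234]
 [0.4927 0.2088 0.0233]]
0.0135 ([0.003, -0.0024, 0.0094], [0.0044, 0.0026, -0.0007])
0.0098 ([0.0038, -0.0024, 0.013], [0.0044, 0.0026, -0.0007])
```

Request:
move_arm([
  {"delta_pos": [0.0015,-0.002,0.0],"dr": [0.004,0.002,0],"jaw": 0.8},
  {"delta_pos": [0.002,-0.0024,0.005],"dr": [0.004,0.002,0],"jaw": 0.8},
  {"delta_pos": [0.003,-0.0024,0.0094],"dr": [0.004,0.002,0],"jaw": 0.8},
  {"delta_pos": [0.003,-0.0024,0.0094],"dr": [0.004,0.002,0],"jaw": 0.8},
])

```text
t: 12.7
eef_pos: [0.49, 0.2071, 0.0122]
ee_rot: [0.81, 2.826, -0.086]
force: [0.0, -0.8, -0.2]
finger_gap: 0.0346
finger_force: 59.8
```

Run:
```python
from h import *
s=bot.observe();print(s['eef_pos'].round(4),s['joint_velocities'].round(2))
for z in (.0135,.0098): print(z,delta(tool(148,12),[.4906,.2072,z]))
```

```text
[0.49   0.2071 0.0122] [ 0.   -0.01 -0.01 -0.   -0.01  0.    0.01]
0.0135 ([-0.0007, 0.0004, -0.0012], [-0.0005, -0.0002, -0.0001])
0.0098 ([0.0, 0.0004, 0.0025], [-0.0005, -0.0002, -0.0001])
```

Request:
move_arm([
  {"delta_pos": [0.0003,0.0004,0.0015],"dr": [0,0,0],"jaw": 0.8},
  {"delta_pos": [0.0005,0.0004,0.0028],"dr": [0,0,0],"jaw": 0.8},
  {"delta_pos": [0.0005,0.0004,0.0028],"dr": [0,0,0],"jaw": 0.8},
])

```text
t: 13.08
eef_pos: [0.4906, 0.2077, 0.0102]
ee_rot: [0.81, 2.824, -0.085]
force: [-2.3, -1.2, 8.5]
finger_gap: 0.0345
finger_force: 60.7
```

Request:
move_arm([
  {"delta_pos": [0,0,0],"dr": [0,0,0],"jaw": 0.55},
  {"delta_pos": [0,0,0],"dr": [0,0,0],"jaw": 0.35},
  {"delta_pos": [0,0,0],"dr": [0,0,0],"jaw": 0.3},
  {"delta_pos": [0,0,-0.02],"dr": [0,0,0],"jaw": 0.3},
  {"delta_pos": [0,0,-0.05],"dr": [0,0,0],"jaw": 0.3},
])

```text
t: 13.7
eef_pos: [0.4812, 0.2129, 0.0588]
ee_rot: [0.811, 2.826, -0.086]
force: [1.1, 0.6, 0.6]
finger_gap: 0.0592
finger_force: 0.0
```

Request:
move_arm([
  {"delta_pos": [0,0,-0.05],"dr": [0,0,0],"jaw": 0.3},
  {"delta_pos": [0,0,-0.09],"dr": [0,0,0],"jaw": 0.3},
  {"delta_pos": [0,0,-0.09],"dr": [0,0,0],"jaw": 0.3},
])

```text
t: 14.08
eef_pos: [0.4665, 0.224, 0.1493]
ee_rot: [0.809, 2.822, -0.081]
force: [0.8, 0.4, -1.4]
finger_gap: 0.0599
finger_force: 0.0
```

Run:
```python
from h import *
s=bot.observe();print(s['t'],s['eef_pos'].round(4),s['joint_pos'].round(2),s['force'].round(1))
cw=cam('wrist'); im=save('wrist','w7'); np.savez('w7.npz',*cw)
# predicted coupon outline top for centred coupon
a=np.radians(148); e=np.array([np.cos(a),np.sin(a)]); n=np.array([-e[1],e[0]])
K,D,R,t=cw; v=im[:,:,::-1].copy(); v=cv2.resize(v,None,fx=1.4,fy=1.4,interpolation=cv2.INTER_CUBIC); v=cv2.convertScaleAbs(v,alpha=1.3)
P=np.array([np.r_[C+e*(.05+u)+n*w,.058] for u,w in[(-.038,-.018),(-.038,.018),(.038,.018),(.038,-.018)]])
q=(cv2.projectPoints(P,cv2.Rodrigues(R)[0],t,K,D)[0][:,0]*1.4); print((q/1.4).round(0).tolist())
for x in q: cv2.circle(v,tuple(int(i) for i in x),3,(0,0,255),1)
cv2.imwrite('pics/w7c.png',v[:588,:784])
# post estimates from top camera
im=bot.get_image('top'); cv2.imwrite('pics/top1.png',im[:,:,::-1])
```

```text
14.075 [0.4665 0.224  0.1493] [ 0.12  0.6  -1.13  1.99  0.89  1.06 -0.45] [ 0.8  0.4 -1.4]
[[295.0, 260.0], [256.0, 260.0], [254.0, 186.0], [297.0, 186.0]]
```

View pics/w7c.png

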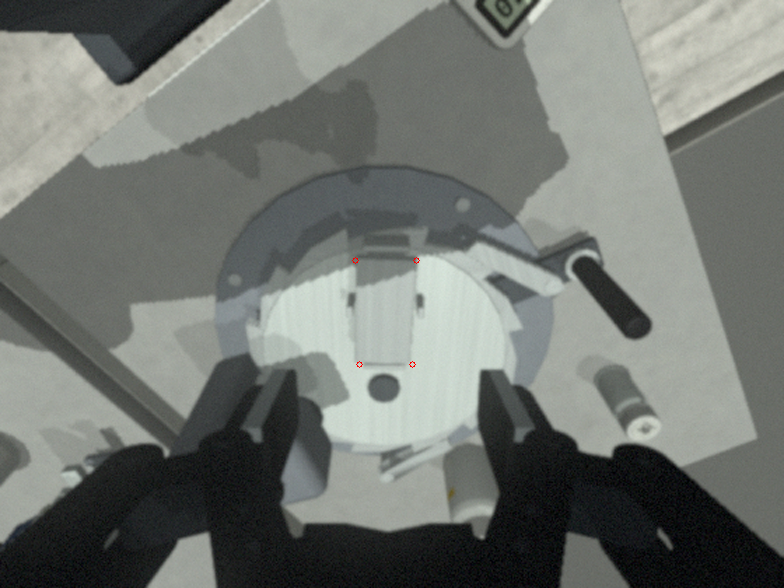

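Run:
```python
from h import *
a=np.load('w7.npz'); cw=[a[k] for k in a]
for nm,f,cm,box in [('w','pics/w7.png',cw,(400,180,475,250)),('top','pics/top1.png',cam('top'),(138,190,166,215))]:
    im=cv2.imread(f).mean(2); x0,y0,x1,y1=box; m=im[y0:y1,x0:x1]<45
    n,l,st,ce=cv2.connectedComponentsWithStats(m.astype(np.uint8)); i=1+np.argmax(st[1:,4]); ys,xs=np.nonzero(l==i); px=np.stack([xs+x0,ys+y0],1).astype(float)
    print(nm,st[i],px.mean(0))
    K,D,R,t=cm
    best=[]
    for r in (.147,.150,.153):
        for th in np.arange(66,100,.5):
            p=np.radians(th); b=[C[0]+r*np.cos(p),C[1]+r*np.sin(p)]
            L=np.array([[*b,z] for z in np.linspace(.03,.104,15)]); q=cv2.projectPoints(L,cv2.Rodrigues(R)[0],t,K,D)[0][:,0]
            d=q[-1]-q[0]; nn=np.array([-d[1],d[0]])/np.hypot(*d); off=np.abs(((px-q[0])@nn)).mean(); far=((px-q[-1])@d/np.hypot(*d)).max()
            best.append((off,th,r,round(far,1)))
    print(sorted(best)[:4])
```

```text
w [  10    4   54   57 1164] [436.82474227 212.89347079]
[(np.float64(4.239078071657069), np.float64(85.0), 0.15, np.float64(2.7)), (np.float64(4.239110383331204), np.float64(89.0), 0.147, np.float64(14.4)), (np.float64(4.24084001205881), np.float64(82.0), 0.153, np.float64(-6.3)), (np.float64(4.249153436543597), np.float64(88.5), 0.147, np.float64(13.1))]
top [ 6  9 11  9 50] [149.66 203.34]
[(np.float64(1.2133215978017473), np.float64(85.5), 0.147, np.float64(2.8)), (np.float64(1.2134708053173802), np.float64(85.0), 0.15, np.float64(1.5)), (np.float64(1.2191445054305727), np.float64(84.5), 0.153, np.float64(0.2)), (np.float64(1.2322024889017091), np.float64(84.0), 0.153, np.float64(-0.0))]
```

Run:
```python
from h import *
s=bot.observe(); print(s['t'],delta(tool(97,0),[.5556,.3264,.12]))
R0=Ro.from_rotvec(s['ee_rot']).as_matrix(); dr=Ro.from_matrix(R0.T@tool(97,0)).as_rotvec(); print(np.degrees(np.linalg.norm(dr)))
```

```text
14.175 ([-0.0148, 0.1355, 0.0305], [0.0936, 0.1962, 0.8861])
52.27387098944146
```

Request:
move_arm([
  {"delta_pos": [-0.003,0.027,0.0],"dr": [0.0187,0.039,0.177],"jaw": 0.3},
  {"delta_pos": [-0.006,0.054,0.0],"dr": [0.0374,0.078,0.354],"jaw": 0.3},
  {"delta_pos": [-0.009,0.081,0.01],"dr": [0.056,0.118,0.532],"jaw": 0.3},
  {"delta_pos": [-0.012,0.108,0.02],"dr": [0.075,0.157,0.709],"jaw": 0.3},
  {"delta_pos": [-0.0148,0.1355,0.0305],"dr": [0.0936,0.196,0.886],"jaw": 0.3},
])

```text
t: 14.8
eef_pos: [0.5557, 0.3269, 0.118]
ee_rot: [-2.087, -2.346, 0.003]
force: [-1.8, 1.0, 0.4]
finger_gap: 0.0597
finger_force: 0.0
```

Request:
move_arm([
  {"delta_pos": [0,0,0],"dr": [0,0,0],"jaw": 0.3},
])

```text
t: 14.92
eef_pos: [0.5556, 0.3266, 0.1174]
ee_rot: [-2.083, -2.349, 0.004]
force: [0.3, -0.4, -0.4]
finger_gap: 0.0598
finger_force: 0.0
```

Run:
```python
from h import *
s=bot.observe(); print(s['t'],s['eef_pos'].round(4),s['joint_pos'].round(2),delta(tool(97,0),[.5556,.3264,.12]))
# check where post appears vs prediction
cw=cam('wrist'); im=save('wrist','w8').astype(float).mean(2)
R=Ro.from_rotvec(s['ee_rot']).as_matrix()
print(proj('wrist',[[.5556,.3264,.104],[.5556,.3264,.04]]).round(0), bot.boxes_of('wrist','lever_grip')[:2])
```

```text
14.925 [0.5556 0.3266 0.1174] [-0.06  0.8  -0.92  1.58  0.69  1.11 -1.03] ([-0.0002, -0.0, -0.0026], [-0.0034, 0.0004, -0.0024])
[[278. 241.]
 [278. 212.]] [{'pixel': [266.9, 242.3], 'p': 0.59}]
```

Run:
```python
import cv2,numpy as np
im=cv2.imread('pics/w8.png').mean(2)
for r in (205,215,225,235,245,255,262): print(r,im[r,196:352:4].astype(int).tolist())
```

```text
205 [111, 111, 109, 111, 118, 123, 123, 122, 102, 79, 77, 71, 68, 64, 67, 68, 66, 72, 30, 24, 25, 23, 77, 75, 81, 78, 78, 76, 76, 78, 80, 77, 81, 80, 80, 81, 81, 79, 82]
215 [110, 108, 108, 108, 108, 108, 106, 79, 67, 71, 70, 71, 66, 66, 70, 66, 39, 34, 28, 25, 20, 21, 57, 79, 78, 79, 81, 79, 79, 80, 82, 79, 84, 81, 80, 82, 81, 83, 78]
225 [94, 78, 64, 67, 80, 88, 58, 57, 55, 56, 58, 60, 64, 52, 53, 48, 34, 27, 20, 24, 27, 19, 42, 75, 78, 77, 76, 80, 80, 80, 79, 81, 75, 80, 76, 82, 83, 81, 84]
235 [95, 96, 97, 95, 97, 85, 61, 56, 57, 57, 56, 59, 56, 58, 64, 71, 67, 22, 25, 25, 28, 31, 29, 67, 66, 67, 63, 53, 69, 78, 80, 79, 82, 78, 79, 81, 81, 84, 116]
245 [97, 95, 98, 92, 63, 62, 57, 58, 57, 64, 72, 71, 74, 75, 76, 76, 70, 24, 26, 16, 20, 26, 40, 65, 68, 68, 66, 64, 68, 68, 66, 61, 66, 77, 79, 80, 112, 121, 121]
255 [96, 95, 80, 62, 71, 74, 73, 74, 77, 85, 82, 87, 85, 80, 50, 43, 42, 41, 42, 42, 47, 68, 62, 68, 65, 68, 64, 66, 65, 69, 63, 69, 65, 66, 66, 71, 117, 119, 118]
262 [93, 82, 75, 71, 77, 73, 73, 78, 90, 70, 61, 59, 58, 52, 42, 46, 43, 40, 47, 39, 56, 60, 62, 66, 70, 64, 66, 69, 66, 67, 64, 66, 70, 67, 95, 99, 94, 100, 115]
```

Request:
move_arm([
  {"delta_pos": [0,-0.002,0.03],"dr": [0,0,0],"jaw": 0.3},
  {"delta_pos": [0,-0.002,0.06],"dr": [0,0,0],"jaw": 0.3},
  {"delta_pos": [0,-0.002,0.09],"dr": [0,0,0],"jaw": 0.3},
  {"delta_pos": [0,-0.002,0.09],"dr": [0,0,0],"jaw": 0.5},
  {"delta_pos": [0,-0.002,0.09],"dr": [0,0,0],"jaw": 0.7},
])

```text
t: 15.65
eef_pos: [0.5534, 0.3269, 0.0313]
ee_rot: [-2.08, -2.354, -0.001]
force: [0.9, 0.0, 0.1]
finger_gap: 0.0263
finger_force: 0.0
```

Request:
move_arm([
  {"delta_pos": [0,0,0],"dr": [0,0,0],"jaw": 1.0},
  {"delta_pos": [0,0,0],"dr": [0,0,0],"jaw": 1.0},
  {"delta_pos": [0,0,0],"dr": [0,0,0],"jaw": 1.0},
])

```text
t: 16.02
eef_pos: [0.5539, 0.3269, 0.0316]
ee_rot: [2.081, 2.353, 0.002]
force: [-0.6, -1.7, 6.2]
finger_gap: 0.0145
finger_force: 58.3
```

Run:
```python
from h import *
s=bot.observe(); p=s['eef_pos']; print(s['t'],p.round(4),s['joint_pos'].round(2),s['force'].round(1),s['finger_gap'])
d=p[:2]-C; print(np.hypot(*d),np.degrees(np.arctan2(d[1],d[0])))
R=Ro.from_rotvec(s['ee_rot']).as_matrix()
th0=np.arctan2(d[1],d[0])
for th in np.radians([93,101,109,117,124]):
    q=np.r_[C+.15*np.array([np.cos(th),np.sin(th)]),p[2]]; print(np.degrees(th),(R.T@(q-p)).round(4))
```

```text
16.025 [0.5539 0.3269 0.0316] [-0.1   0.9  -0.85  1.64  0.79  0.98 -1.1 ] [-0.6 -1.7  6.2] 0.014518224112821493
0.15033426152239682 85.66299758667213
93.0 [ 0.0022 -0.0191 -0.    ]
101.0 [ 0.0023 -0.04   -0.0001]
109.0 [-0.0006 -0.0607 -0.0001]
117.0 [-0.0064 -0.0809 -0.0001]
124.0 [-0.0137 -0.0977 -0.0001]
```

Request:
move_arm([
  {"delta_pos": [0.0022,-0.019,0],"dr": [0,0,0],"jaw": 1.0},
  {"delta_pos": [0.0023,-0.04,0],"dr": [0,0,0],"jaw": 1.0},
  {"delta_pos": [-0.0006,-0.061,0],"dr": [0,0,0],"jaw": 1.0},
  {"delta_pos": [-0.0064,-0.081,0],"dr": [0,0,0],"jaw": 1.0},
  {"delta_pos": [-0.0115,-0.0935,0],"dr": [0,0,0],"jaw": 1.0},
])

```text
t: 16.65
eef_pos: [0.4626, 0.3051, 0.0317]
ee_rot: [2.08, 2.355, 0.007]
force: [1.6, 8.5, 2.4]
finger_gap: 0.0144
finger_force: 60.2
```

Request:
move_arm([
  {"delta_pos": [0,0,0],"dr": [0,0,0],"jaw": 1.0},
  {"delta_pos": [-0.0012,-0.0024,0],"dr": [0,0,0],"jaw": 1.0},
  {"delta_pos": [-0.0012,-0.0024,0],"dr": [0,0,0],"jaw": 1.0},
])

```text
t: 17.02
eef_pos: [0.4609, 0.3042, 0.0317]
ee_rot: [-2.08, -2.354, -0.006]
force: [2.0, 7.1, 6.3]
finger_gap: 0.0144
finger_force: 60.4
```

```bash
cat > a.py <<'E'
from h import *
s=bot.observe(); p=s['eef_pos']; f=s['force']
d=p[:2]-C; th=np.arctan2(d[1],d[0]); print(s['t'],p.round(4),s['joint_pos'].round(2),f.round(1),'r',np.hypot(*d).round(4),'ang',np.degrees(th).round(1),'tan F',(f[:2]@[-np.sin(th),np.cos(th)]).round(1),'rad F',(f[:2]@[np.cos(th),np.sin(th)]).round(1))
R=Ro.from_rotvec(s['ee_rot']).as_matrix()
import sys
for t in map(float,sys.argv[1:]):
    t=np.radians(t); q=np.r_[C+.1503*np.array([np.cos(t),np.sin(t)]),p[2]]; print(np.degrees(t).round(),(R.T@(q-p)).round(4).tolist())
E
python3 a.py 112 102 92 82 72 70
```

```text
17.025 [0.4609 0.3042 0.0317] [-0.09  0.8  -0.87  1.89  0.81  0.85 -1.26] [2.  7.1 6.3] r 0.1511 ang 122.7 tan F -5.5 rad F 4.9
112.0 [0.009, 0.0266, 0.0001]
102.0 [0.0135, 0.0524, 0.0002]
92.0 [0.0135, 0.0786, 0.0003]
82.0 [0.0089, 0.1044, 0.0003]
72.0 [-0.0001, 0.129, 0.0004]
70.0 [-0.0024, 0.1337, 0.0004]
```

Request:
move_arm([
  {"delta_pos": [-0.0012,-0.0024,0],"dr": [0,0,0],"jaw": 1.0},
  {"delta_pos": [-0.0024,-0.0048,0],"dr": [0,0,0],"jaw": 1.0},
  {"delta_pos": [-0.0024,-0.0048,0],"dr": [0,0,0],"jaw": 1.0},
])

```text
t: 17.4
eef_pos: [0.4609, 0.3042, 0.032]
ee_rot: [-2.081, -2.353, -0.021]
force: [35.6, 29.6, -27.3]
finger_gap: 0.0146
finger_force: 59.3
```

```bash
python3 a.py 126 128
python3 - <<'E'
from h import *
im=save('top','top2')
# changer table angle unknown: compare nest position by network
print(bot.boxes_of('top','coupon_1')[:3])
E
```

```text
17.4 [0.4609 0.3042 0.032 ] [-0.09  0.79 -0.87  1.9   0.82  0.84 -1.27] [ 35.6  29.6 -27.3] r 0.1512 ang 122.7 tan F -46.0 rad F 5.7
126.0 [-0.0048, -0.0074, -0.0001]
128.0 [-0.0074, -0.0119, -0.0002]
[{'pixel': [320.9, 200.9], 'p': 0.79}]
```

Request:
move_arm([
  {"delta_pos": [0.0114,0.0314,0],"dr": [0,0,0],"jaw": 1.0},
  {"delta_pos": [0.0159,0.0572,0],"dr": [0,0,0],"jaw": 1.0},
  {"delta_pos": [0.0159,0.0834,0],"dr": [0,0,0],"jaw": 1.0},
  {"delta_pos": [0.0113,0.1092,0],"dr": [0,0,0],"jaw": 1.0},
  {"delta_pos": [0.006,0.125,0],"dr": [0,0,0],"jaw": 1.0},
])

```text
t: 18.12
eef_pos: [0.5798, 0.3218, 0.0314]
ee_rot: [-2.081, -2.352, -0.003]
force: [-6.3, 3.2, 9.4]
finger_gap: 0.0146
finger_force: 63.1
```

```bash
python3 a.py 86 96 106 115 122.7 123.7
python3 - <<'E'
from h import *
a=cv2.imread('pics/top1.png'); b=cv2.imread('pics/top2.png')
im=save('top','top3')
def score(im):
    # coupon angle: sample brightness of coupon rectangle (z=.058) contrast vs surround, for all table angles
    g=im.astype(float).mean(2); K,D,R,t=cam('top'); out=[]
    us=np.linspace(-.034,.034,18); 
    for A in range(130,300,2):
        a=np.radians(A); e=np.array([np.cos(a),np.sin(a)]); n=np.array([-e[1],e[0]])
        def S(w): 
            P=np.array([np.r_[C+e*(.05+u)+n*w,.058] for u in us]); q=cv2.projectPoints(P,cv2.Rodrigues(R)[0],t,K,D)[0][:,0].astype(np.float32)
            return cv2.remap(g.astype(np.float32),q[:,0],q[:,1],1).mean()
        ins=np.mean([S(w) for w in (-.012,-.004,.004,.012)]); o=np.mean([S(w) for w in(-.026,.026)])
        out.append((o-ins,A))
    return [(round(float(s),1),A) for s,A in sorted(out)[::-1][:4]]
for v in (a,b,im[:,:,::-1]): print(score(v))
E
```

```text
18.125 [0.5798 0.3218 0.0314] [-0.09  0.92 -0.85  1.58  0.79  1.01 -1.05] [-6.3  3.2  9.4] r 0.1495 ang 75.6 tan F 6.9 rad F 1.5
86.0 [0.0084, -0.026, -0.0]
96.0 [0.0111, -0.052, -0.0]
106.0 [0.0093, -0.0781, -0.0]
115.0 [0.0038, -0.1011, -0.0001]
123.0 [-0.0037, -0.1198, -0.0001]
124.0 [-0.0049, -0.1222, -0.0001]
[(38.9, 272), (38.5, 270), (34.9, 274), (34.5, 268)]
[(48.8, 268), (47.0, 266), (45.9, 270), (41.8, 258)]
[(24.6, 190), (24.2, 192), (21.8, 188), (18.8, 186)]
```

```bash
cat > sc.py <<'E'
from h import *
def score(im,cm,C=C):
    g=cv2.GaussianBlur(im.astype(np.float32).mean(2),(0,0),.6); K,D,R,t=cm
    us=np.linspace(-.034,.034,18); o=[]
    AA=np.arange(100,320,2)
    def S(A,u,w):
        a=np.radians(A); e=np.array([np.cos(a),np.sin(a)]); n=np.array([-e[1],e[0]])
        P=np.array([np.r_[C+e*(.05+x)+n*w,.058] for x in u]); q=cv2.projectPoints(P,cv2.Rodrigues(R)[0],t,K,D)[0][:,0].astype(np.float32)
        return cv2.remap(g,q[:,0],q[:,1],1).ravel()
    return AA,[round(float(S(A,[.0,.01,.02,.03],0).mean())) for A in AA],S
if __name__=='__main__':
    for f in ('top0','top3'):
        A,v,S=score(cv2.imread(f'pics/{f}.png'),cam('top')); print(f,list(zip(A.tolist(),v)))
    print(bot.boxes_of('top','nest'),bot.boxes_of('top','coupon_1'))
E
python3 sc.py
```

```text
top0 [(100, 176), (102, 176), (104, 176), (106, 177), (108, 176), (110, 176), (112, 177), (114, 176), (116, 176), (118, 176), (120, 173), (122, 170), (124, 167), (126, 164), (128, 165), (130, 170), (132, 172), (134, 173), (136, 172), (138, 170), (140, 168), (142, 167), (144, 168), (146, 168), (148, 168), (150, 168), (152, 168), (154, 161), (156, 146), (158, 136), (160, 140), (162, 150), (164, 160), (166, 168), (168, 170), (170, 169), (172, 166), (174, 164), (176, 167), (178, 172), (180, 175), (182, 176), (184, 177), (186, 177), (188, 177), (190, 177), (192, 177), (194, 177), (196, 177), (198, 177), (200, 177), (202, 177), (204, 177), (206, 177), (208, 177), (210, 177), (212, 177), (214, 177), (216, 177), (218, 177), (220, 177), (222, 175), (224, 172), (226, 170), (228, 166), (230, 159), (232, 147), (234, 135), (236, 116), (238, 99), (240, 83), (242, 77), (244, 85), (246, 99), (248, 110), (250, 112), (252, 105), (254, 93), (256, 82), (258, 74), (260, 69), (262, 66), (264, 64), (266, 64), (268, 65), (270, 68), (272, 74), (274, 81), (276, 90), (278, 99), (280, 105), (282, 111), (284, 12
[... 828 characters left out ...]
, 28), (208, 29), (210, 29), (212, 29), (214, 30), (216, 30), (218, 31), (220, 31), (222, 31), (224, 32), (226, 32), (228, 32), (230, 32), (232, 33), (234, 33), (236, 33), (238, 33), (240, 32), (242, 32), (244, 31), (246, 30), (248, 29), (250, 30), (252, 33), (254, 42), (256, 57), (258, 73), (260, 81), (262, 84), (264, 85), (266, 87), (268, 89), (270, 89), (272, 89), (274, 88), (276, 88), (278, 86), (280, 84), (282, 81), (284, 79), (286, 76), (288, 74), (290, 72), (292, 71), (294, 75), (296, 80), (298, 84), (300, 86), (302, 85), (304, 81), (306, 74), (308, 62), (310, 48), (312, 41), (314, 47), (316, 65), (318, 83)]
[{'pixel': [186.7, 228.4], 'p': 0.75}] [{'pixel': [324.0, 195.6], 'p': 0.47}]
```

Request:
move_arm([
  {"delta_pos": [0.0084,-0.026,0],"dr": [0,0,0],"jaw": 1.0},
  {"delta_pos": [0.0111,-0.052,0],"dr": [0,0,0],"jaw": 1.0},
  {"delta_pos": [0.0093,-0.078,0],"dr": [0,0,0],"jaw": 1.0},
  {"delta_pos": [0.0038,-0.101,0],"dr": [0,0,0],"jaw": 1.0},
  {"delta_pos": [-0.0037,-0.12,0],"dr": [0,0,0],"jaw": 1.0},
])

```text
t: 18.9
eef_pos: [0.4609, 0.3035, 0.0316]
ee_rot: [2.08, 2.354, 0.007]
force: [2.1, 18.7, 2.0]
finger_gap: 0.0143
finger_force: 62.8
```

Request:
move_arm([
  {"delta_pos": [-0.0012,-0.003,0],"dr": [0,0,0],"jaw": 1.0},
  {"delta_pos": [-0.0012,-0.003,0],"dr": [0,0,0],"jaw": 1.0},
])

```text
t: 19.15
eef_pos: [0.4609, 0.3036, 0.0318]
ee_rot: [2.081, 2.353, 0.014]
force: [21.9, 16.5, -12.5]
finger_gap: 0.0147
finger_force: 63.1
```

```bash
python3 a.py 112 102 92 82 75
python3 - <<'E'
from h import *
for n in ('top','wrist','scene'):
    im=save(n,n+'_s2'); b=bot.boxes_of(n,'nest')[:2]; print(n,b,[ray(n,x['pixel'],.056)[:2].round(3) for x in b])
    b=bot.boxes_of(n,'coupon_1')[:3]; print(n,b,[ray(n,x['pixel'],.058)[:2].round(3) for x in b])
E
```

```text
19.15 [0.4609 0.3036 0.0318] [-0.09  0.79 -0.87  1.89  0.81  0.84 -1.27] [ 21.9  16.5 -12.5] r 0.1506 ang 122.8 tan F -27.4 rad F 2.0
112.0 [0.0096, 0.0267, 0.0002]
102.0 [0.0141, 0.0525, 0.0004]
92.0 [0.0141, 0.0787, 0.0006]
82.0 [0.0095, 0.1045, 0.0008]
75.0 [0.0037, 0.1219, 0.0008]
top [{'pixel': [210.5, 188.7], 'p': 0.7}, {'pixel': [216.1, 189.3], 'p': 0.29}] [array([0.594, 0.171]), array([0.593, 0.157])]
top [{'pixel': [323.0, 200.2], 'p': 0.82}] [array([ 0.562, -0.121])]
wrist [{'pixel': [400.1, 359.0], 'p': 0.89}] [array([0.537, 0.256])]
wrist [] []
scene [{'pixel': [209.5, 195.9], 'p': 0.71}] [array([0.502, 0.18 ])]
scene [{'pixel': [211.2, 199.9], 'p': 0.68}] [array([0.488, 0.162])]
```

Request:
move_arm([
  {"delta_pos": [0.0106,0.029,0],"dr": [0,0,0],"jaw": 1.0},
  {"delta_pos": [0.0151,0.0548,0],"dr": [0,0,0],"jaw": 1.0},
  {"delta_pos": [0.0151,0.081,0],"dr": [0,0,0],"jaw": 1.0},
  {"delta_pos": [0.0105,0.1068,0],"dr": [0,0,0],"jaw": 1.0},
  {"delta_pos": [0.0047,0.124,0],"dr": [0,0,0],"jaw": 1.0},
])

```text
t: 20.23
eef_pos: [0.5807, 0.3224, 0.0315]
ee_rot: [-2.08, -2.352, -0.005]
force: [-2.0, 3.8, -1.9]
finger_gap: 0.0146
finger_force: 64.0
```

```bash
python3 a.py 86 96 106 115 122.8 124
python3 - <<'E'
from sc import *
for f in ('scene0','scene_s2'):
    A,v,S=score(cv2.imread(f'pics/{f}.png'),cam('scene')); print(f,[(a,x) for a,x in zip(A.tolist(),v) if 120<=a<=270 and a%4==0])
E
```

```text
20.225 [0.5807 0.3224 0.0315] [-0.09  0.93 -0.85  1.57  0.79  1.01 -1.05] [-2.   3.8 -1.9] r 0.1503 ang 75.3 tan F 2.9 rad F 3.2
86.0 [0.0079, -0.027, -0.0]
96.0 [0.0107, -0.053, -0.0]
106.0 [0.0089, -0.0792, -0.0001]
115.0 [0.0034, -0.1021, -0.0001]
123.0 [-0.0042, -0.1211, -0.0001]
124.0 [-0.0056, -0.1239, -0.0002]
scene0 [(120, 215), (124, 225), (128, 232), (132, 233), (136, 232), (140, 230), (144, 229), (148, 229), (152, 229), (156, 229), (160, 228), (164, 220), (168, 201), (172, 179), (176, 169), (180, 166), (184, 162), (188, 164), (192, 186), (196, 206), (200, 215), (204, 224), (208, 231), (212, 235), (216, 237), (220, 239), (224, 240), (228, 232), (232, 217), (236, 210), (240, 204), (244, 195), (248, 169), (252, 125), (256, 87), (260, 75), (264, 74), (268, 75)]
scene_s2 [(120, 214), (124, 205), (128, 198), (132, 194), (136, 190), (140, 185), (144, 181), (148, 178), (152, 175), (156, 173), (160, 171), (164, 171), (168, 170), (172, 170), (176, 166), (180, 159), (184, 151), (188, 147), (192, 146), (196, 147), (200, 147), (204, 146), (208, 144), (212, 134), (216, 126), (220, 126), (224, 150), (228, 184), (232, 201), (236, 205), (240, 201), (244, 192), (248, 167), (252, 124), (256, 86), (260, 74), (264, 73), (268, 73)]
```

Request:
move_arm([
  {"delta_pos": [0.0079,-0.027,0],"dr": [0,0,0],"jaw": 1.0},
  {"delta_pos": [0.0107,-0.053,0],"dr": [0,0,0],"jaw": 1.0},
  {"delta_pos": [0.0089,-0.079,0],"dr": [0,0,0],"jaw": 1.0},
  {"delta_pos": [0.0034,-0.102,0],"dr": [0,0,0],"jaw": 1.0},
  {"delta_pos": [-0.0042,-0.121,0],"dr": [0,0,0],"jaw": 1.0},
])

```text
t: 20.85
eef_pos: [0.4607, 0.3034, 0.0316]
ee_rot: [-2.079, -2.354, -0.007]
force: [14.8, 8.4, 2.8]
finger_gap: 0.0145
finger_force: 65.0
```

Request:
move_arm([
  {"delta_pos": [-0.0014,-0.0028,0],"dr": [0,0,0],"jaw": 1.0},
  {"delta_pos": [-0.0014,-0.0028,0],"dr": [0,0,0],"jaw": 1.0},
])

```text
t: 21.1
eef_pos: [0.4609, 0.3035, 0.0319]
ee_rot: [-2.08, -2.353, -0.015]
force: [19.8, 20.6, -11.9]
finger_gap: 0.0149
finger_force: 64.2
```

```bash
python3 a.py 112 102 92 82 75
python3 - <<'E'
from sc import *
save('scene','scene_s3')
A,v,S=score(cv2.imread(f'pics/scene_s3.png'),cam('scene')); print([(a,x) for a,x in zip(A.tolist(),v) if 160<=a<=270 and a%4==0])
b=bot.boxes_of('scene','coupon_1')[:3]; print(b,[ray('scene',x['pixel'],.058)[:2].round(3)-C for x in b])
E
```

```text
21.1 [0.4609 0.3035 0.0319] [-0.09  0.79 -0.87  1.89  0.81  0.84 -1.27] [ 19.8  20.6 -11.9] r 0.1505 ang 122.8 tan F -27.8 rad F 6.6
112.0 [0.0097, 0.0267, 0.0002]
102.0 [0.0142, 0.0525, 0.0004]
92.0 [0.0142, 0.0787, 0.0006]
82.0 [0.0096, 0.1045, 0.0008]
75.0 [0.0037, 0.1219, 0.0008]
[(160, 172), (164, 171), (168, 171), (172, 171), (176, 171), (180, 171), (184, 171), (188, 173), (192, 176), (196, 178), (200, 176), (204, 163), (208, 142), (212, 141), (216, 146), (220, 148), (224, 145), (228, 138), (232, 134), (236, 137), (240, 134), (244, 137), (248, 135), (252, 110), (256, 83), (260, 73), (264, 73), (268, 74)]
[{'pixel': [219.3, 202.9], 'p': 0.76}] [array([-0.0515, -0.043 ])]
```

Coupon is now at about 227°, one notch from the head. Return and do the last stroke.

Request:
move_arm([
  {"delta_pos": [0.0106,0.029,0],"dr": [0,0,0],"jaw": 1.0},
  {"delta_pos": [0.0151,0.0548,0],"dr": [0,0,0],"jaw": 1.0},
  {"delta_pos": [0.0151,0.081,0],"dr": [0,0,0],"jaw": 1.0},
  {"delta_pos": [0.0105,0.1068,0],"dr": [0,0,0],"jaw": 1.0},
  {"delta_pos": [0.0047,0.124,0],"dr": [0,0,0],"jaw": 1.0},
])

```text
t: 21.82
eef_pos: [0.5809, 0.3209, 0.0314]
ee_rot: [-2.08, -2.353, -0.003]
force: [-0.4, 2.0, 14.8]
finger_gap: 0.0144
finger_force: 67.0
```

```bash
python3 a.py 86 96 106 115 122.8 124
```

```text
21.825 [0.5809 0.3209 0.0314] [-0.08  0.93 -0.85  1.58  0.79  1.01 -1.05] [-0.4  2.  14.8] r 0.1489 ang 75.1 tan F 0.9 rad F 1.8
86.0 [0.0094, -0.027, 0.0]
96.0 [0.0122, -0.053, -0.0]
106.0 [0.0103, -0.0792, -0.0]
115.0 [0.0049, -0.1021, -0.0]
123.0 [-0.0028, -0.1211, -0.0001]
124.0 [-0.0042, -0.1239, -0.0001]
```

Request:
move_arm([
  {"delta_pos": [0.0087,-0.027,0],"dr": [0,0,0],"jaw": 1.0},
  {"delta_pos": [0.0115,-0.053,0],"dr": [0,0,0],"jaw": 1.0},
  {"delta_pos": [0.0097,-0.079,0],"dr": [0,0,0],"jaw": 1.0},
  {"delta_pos": [0.0042,-0.102,0],"dr": [0,0,0],"jaw": 1.0},
  {"delta_pos": [-0.0034,-0.121,0],"dr": [0,0,0],"jaw": 1.0},
])

```text
t: 22.45
eef_pos: [0.4607, 0.3034, 0.0316]
ee_rot: [-2.079, -2.354, -0.007]
force: [8.5, 7.6, 3.9]
finger_gap: 0.0144
finger_force: 65.9
```

Request:
move_arm([
  {"delta_pos": [-0.0014,-0.003,0],"dr": [0,0,0],"jaw": 1.0},
  {"delta_pos": [-0.0014,-0.003,0],"dr": [0,0,0],"jaw": 1.0},
])

```text
t: 22.7
eef_pos: [0.4609, 0.3035, 0.0319]
ee_rot: [-2.08, -2.353, -0.015]
force: [20.6, 21.3, -12.1]
finger_gap: 0.0145
finger_force: 65.0
```

```bash
python3 a.py
python3 - <<'E'
from sc import *
save('scene','scene_s4')
A,v,S=score(cv2.imread(f'pics/scene_s4.png'),cam('scene')); print([(a,x) for a,x in zip(A.tolist(),v) if 180<=a<=270 and a%4==0])
for n in('coupon_1','nest'):
  b=bot.boxes_of('scene',n)[:3]; print(b,[ray('scene',x['pixel'],.058)[:2].round(3)-C for x in b])
E
```

```text
22.7 [0.4609 0.3035 0.0319] [-0.09  0.79 -0.87  1.89  0.81  0.84 -1.27] [ 20.6  21.3 -12.1] r 0.1505 ang 122.8 tan F -28.8 rad F 6.8
[(180, 172), (184, 172), (188, 173), (192, 176), (196, 178), (200, 181), (204, 186), (208, 189), (212, 185), (216, 174), (220, 162), (224, 145), (228, 123), (232, 120), (236, 122), (240, 122), (244, 117), (248, 105), (252, 87), (256, 74), (260, 72), (264, 72), (268, 73)]
[{'pixel': [227.3, 201.8], 'p': 0.57}] [array([-0.0335, -0.059 ])]
[{'pixel': [209.7, 200.3], 'p': 0.59}] [array([-0.0585, -0.013 ])]
```

Request:
move_arm([
  {"delta_pos": [0.0014,0.003,0],"dr": [0,0,0],"jaw": 1.0},
  {"delta_pos": [0.0014,0.003,0],"dr": [0,0,0],"jaw": 0.7},
  {"delta_pos": [0.0014,0.003,0],"dr": [0,0,0],"jaw": 0.4},
  {"delta_pos": [0.0014,0.003,0],"dr": [0,0,0],"jaw": 0.3},
])

```text
t: 23.35
eef_pos: [0.4603, 0.3011, 0.0301]
ee_rot: [-2.081, -2.353, 0.001]
force: [-0.1, -0.5, 0.3]
finger_gap: 0.0591
finger_force: 0.0
```

Request:
move_arm([
  {"delta_pos": [0,0,-0.03],"dr": [0,0,0],"jaw": 0.3},
  {"delta_pos": [0,0,-0.07],"dr": [0,0,0],"jaw": 0.3},
  {"delta_pos": [0,0,-0.11],"dr": [0,0,0],"jaw": 0.3},
  {"delta_pos": [0.03,-0.04,-0.13],"dr": [0,0,0],"jaw": 0.3},
  {"delta_pos": [0.07,-0.08,-0.14],"dr": [0,0,0],"jaw": 0.3},
])

```text
t: 23.98
eef_pos: [0.3719, 0.3611, 0.1712]
ee_rot: [2.084, 2.351, 0.001]
force: [-0.7, 2.2, -0.7]
finger_gap: 0.0598
finger_force: 0.0
```

Request:
move_arm([
  {"delta_pos": [0.04,-0.04,0],"dr": [0,0,0],"jaw": 0.3},
  {"delta_pos": [0.08,-0.08,0],"dr": [0,0,0],"jaw": 0.3},
  {"delta_pos": [0.12,-0.11,0],"dr": [0,0,0],"jaw": 0.3},
  {"delta_pos": [0.12,-0.11,0],"dr": [0,0,0],"jaw": 0.3},
])

```text
t: 24.48
eef_pos: [0.245, 0.469, 0.1706]
ee_rot: [-2.073, -2.358, -0.001]
force: [0.3, -0.6, -0.3]
finger_gap: 0.0599
finger_force: 0.0
```

Run:
```python
from sc import *
s=bot.observe(); print(s['t'],s['eef_pos'].round(3),s['joint_pos'].round(2),s['force'].round(1))
t1=save('top','top_end'); save('scene','scene_end')
A,v,S=score(t1[:,:,::-1],cam('top')); print([(a,x) for a,x in zip(A.tolist(),v) if 130<=a<=290 and a%4==0])
for n in('coupon_1','nest','lever_grip','small_bottle','vial_a','tall_bottle'):
  print(n,[(np.round(b['pixel']).tolist(),round(b['p'],2)) for b in bot.boxes_of('top',n)[:3]])
# post angle
im=t1.astype(float).mean(2); K,D,R,t=cam('top')
for th in range(70,130,3):
    p=np.radians(th); q=proj('top',[C[0]+.15*np.cos(p),C[1]+.15*np.sin(p),.095])[0].astype(int); print(th,int(im[q[1],q[0]]),end='; ')
```

```text
24.475 [0.245 0.469 0.171] [-0.47  0.59 -1.03  1.85  0.58  1.05 -1.61] [ 0.3 -0.6 -0.3]
[(132, 186), (136, 186), (140, 186), (144, 186), (148, 186), (152, 186), (156, 186), (160, 186), (164, 186), (168, 186), (172, 186), (176, 186), (180, 186), (184, 186), (188, 186), (192, 186), (196, 186), (200, 186), (204, 186), (208, 186), (212, 186), (216, 186), (220, 186), (224, 181), (228, 169), (232, 145), (236, 118), (240, 87), (244, 90), (248, 115), (252, 110), (256, 87), (260, 73), (264, 68), (268, 69), (272, 78), (276, 95), (280, 111), (284, 126), (288, 141)]
coupon_1 [([322.0, 204.0], 0.92), ([215.0, 209.0], 0.69)]
nest [([206.0, 209.0], 0.94), ([216.0, 148.0], 0.26)]
lever_grip [([168.0, 238.0], 0.85)]
small_bottle [([216.0, 150.0], 0.65)]
vial_a [([157.0, 156.0], 0.6), ([415.0, 270.0], 0.51), ([172.0, 238.0], 0.15)]
tall_bottle [([354.0, 238.0], 0.89), ([327.0, 207.0], 0.42), ([209.0, 215.0], 0.39)]
70 132; 73 131; 76 129; 79 130; 82 129; 85 130; 88 132; 91 131; 94 131; 97 130; 100 130; 103 130; 106 130; 109 130; 112 132; 115 130; 118 120; 121 42; 124 45; 127 73;
```

Run:
```python
from h import *
g=cv2.imread('pics/top_end.png').astype(np.float32).mean(2); g0=cv2.imread('pics/top0.png').astype(np.float32).mean(2)
A=257; a=np.radians(A); e=np.array([np.cos(a),np.sin(a)]); n=np.array([-e[1],e[0]])
w=np.arange(-.03,.031,.003); print((w*1000).astype(int).tolist())
for r in(-.01,.005,.014,.02,.026,.032,.038):
    q=proj('top',[np.r_[C+e*r+n*x,.058] for x in w]).astype(np.float32); print(r,cv2.remap(g,q[:,0],q[:,1],1).ravel().astype(int).tolist()); 
q=proj('scene',[np.r_[C+e*.025+n*x,.058] for x in w]).astype(np.float32)
s=cv2.imread('pics/scene_end.png').astype(np.float32).mean(2); print('scene',cv2.remap(s,q[:,0],q[:,1],1).ravel().astype(int).tolist())
```

```text
[-30, -27, -24, -21, -18, -15, -12, -9, -6, -3, 0, 2, 5, 8, 11, 14, 17, 20, 23, 26, 29]
-0.01 [186, 186, 186, 185, 185, 185, 183, 169, 143, 130, 125, 148, 176, 185, 186, 186, 186, 186, 186, 186, 186]
0.005 [186, 186, 185, 185, 184, 177, 167, 161, 156, 166, 163, 158, 158, 159, 161, 176, 185, 186, 186, 185, 186]
0.014 [186, 186, 185, 177, 138, 150, 170, 169, 167, 167, 169, 163, 159, 167, 170, 170, 174, 183, 185, 185, 185]
0.02 [186, 184, 172, 162, 149, 167, 174, 173, 172, 174, 174, 172, 172, 173, 173, 169, 157, 173, 184, 185, 185]
0.026 [185, 180, 170, 158, 130, 158, 174, 173, 173, 175, 174, 172, 171, 173, 173, 171, 170, 181, 185, 185, 185]
0.032 [185, 185, 172, 156, 126, 158, 162, 152, 148, 156, 159, 145, 147, 157, 155, 144, 135, 153, 160, 171, 178]
0.038 [186, 185, 178, 157, 111, 91, 99, 107, 108, 106, 106, 107, 107, 105, 105, 104, 105, 103, 103, 104, 110]
scene [226, 185, 163, 178, 208, 224, 226, 215, 184, 136, 91, 77, 75, 75, 75, 77, 84, 98, 117, 136, 152]
```

```bash
python3 -c "
from station import bot
print(bot.close_job())"
```

```text
the job is handed in; nothing more can be done
None
```

The lowest coupon lies flat in the nest and, after four lever strokes, stands squarely under the reading head by camera check; I let go of the lever and handed the job in at about 25 s, with no fault seen, though the verdict was not reported.

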